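# Put the fresh beakers away in the pump-lid damp canister

## Task

Take the lid off the damp canister and lay it on the round wooden bat, then stand every one of the small beakers from the low ware board (not the big pots on the raised plank behind it) upright on the canister's floor. Put the lid back on so that it sits home, and pump the air out with three full strokes: each time press the spring-loaded pump head on the lid down to its stop and let it come all the way up again. Leave the squat dish, the jug, the wooden rib and the trimming tool where they are.

Things in the scene. Friction and masses are not known exactly. Their poses are not given: they have to be found in the camera images.
- canister: low round white canister, fixed to the bench, either on the left or on the right; outside diameter 220 mm, inside 208 mm, rim 74 mm above the bench, inner floor 6 mm above the bench, no marks or dividers. Origin: centre of its underside, on the bench; z up. Four beakers fit upright round a circle of about 58 mm radius. It starts closed by the lid.
- lid_grip (a point): loose grey round lid, 224 mm across, 400 g. The point is half-way up its handle, the upright white pump barrel at its centre (diameter 40, height 40 mm, standing on the lid's 8 mm plate): 20 mm above the plate's top. z is the lid's upward axis; yaw does not matter. With the lid home on the canister the point is 102 mm above the bench; on a flat surface it is 36 mm above that surface.
- lid_foot (a point): centre of the flat bottom of the lid, 36 mm below lid_grip: the bottom of the tapered plug under the plate, 8 mm deep, 198 mm wide at the plate and 184 mm at the bottom. The plug drops into the canister's mouth with about 5 mm of play all round, the plate then lying on the rim.
- pump_top (a point): centre of the top face of the pump head, a black disc 34 mm in diameter and 10 mm thick on a stem above the pump barrel. Let up, it is 43 mm above the lid_grip point, and a 13 mm gap lies between the barrel's top and the head. It moves 12 mm straight down when pressed.
- pump (a joint): stroke of the pump head in m: 0 let up, 0.012 at its bottom stop. A spring pushes it up: about 5 N to start it moving, 12 N at the stop; it rises by itself when released.
- bat: round flat plywood bat, fixed on the bench on the side where the canister is not: 240 mm across, 12 mm thick, empty. Origin: centre of its underside, on the bench; the lid is laid on it.
- board: low wooden ware board fixed flat on the bench, beyond the canister and the bat (not the raised plank of big pots): 115 mm wide (its x), 500 mm long (its y), 16 mm thick. Origin: centre of its underside, on the bench. The beakers and one squat dish stand on it in a row along its y, about 95 mm apart, in any order.
- cup0_mid (a point): small unfired clay beaker, one of two to four alike (None if absent): stiff, leather-hard clay, open at the top, round, outside width 44 mm at the foot, 47 half-way up, 50 at the rim, 56 mm high, walls 4 mm, 80 g. The point is on its axis half-way up (28 mm above its foot); z is its upward axis. It starts upright somewhere on the ware board.
- cup1_mid (a point): small unfired clay beaker, one of two to four alike (None if absent): stiff, leather-hard clay, open at the top, round, outside width 44 mm at the foot, 47 half-way up, 50 at the rim, 56 mm high, walls 4 mm, 80 g. The point is on its axis half-way up (28 mm above its foot); z is its upward axis. It starts upright somewhere on the ware board.
- cup2_mid (a point): small unfired clay beaker, one of two to four alike (None if absent): stiff, leather-hard clay, open at the top, round, outside width 44 mm at the foot, 47 half-way up, 50 at the rim, 56 mm high, walls 4 mm, 80 g. The point is on its axis half-way up (28 mm above its foot); z is its upward axis. It starts upright somewhere on the ware board.
- cup3_mid (a point): small unfired clay beaker, one of two to four alike (None if absent): stiff, leather-hard clay, open at the top, round, outside width 44 mm at the foot, 47 half-way up, 50 at the rim, 56 mm high, walls 4 mm, 80 g. The point is on its axis half-way up (28 mm above its foot); z is its upward axis. It starts upright somewhere on the ware board.
- dish: bystander on the ware board: a squat open dish of the same clay, 72 mm wide at the rim, 48 mm at the foot, 30 mm high; origin at the centre of its underside. Not to be moved.
- jug: bystander on the bench between canister and bat: a bisque jug about 80 mm wide, 90 mm high, with a handle at its +y side reaching 60 mm from its axis; origin at the centre of its underside. Not to be moved.
- rib: bystander lying on the bench between canister and bat: a flat wooden rib 45 x 90 x 10 mm; origin at the centre of its underside. Not to be moved.
- trimmer: bystander lying on the bench between canister and bat: a thin trimming tool with wooden handle, 150 mm long, 14 mm thick, along its x; origin under the middle of it. Not to be moved.

How it is judged:
On the way, in this order (a step that is already met when the one before it is completed fails the run):
1. the lid lies on the bat, let go (horizontal distance between lid_grip and bat below 0.07 m and z of lid_grip in the frame of bat below 0.053 m and angle between lid_grip's own z axis and vertical below 0.08 rad and contact force between the fingers and lid below 0.05 N), for 0.2 s.
2. every beaker stands upright on the canister's floor (horizontal distance between each of cup0_mid, cup1_mid, cup2_mid, cup3_mid and canister below 0.084 m and z of cup0_mid in the frame of canister between 0.028 and 0.04 m and angle between each of cup0_mid, cup1_mid, cup2_mid, cup3_mid's own z axis and vertical below 0.15 rad and z of cup1_mid in the frame of canister between 0.028 and 0.04 m and z of cup2_mid in the frame of canister between 0.028 and 0.04 m and z of cup3_mid in the frame of canister between 0.028 and 0.04 m), for 0.2 s.
3. the lid sits home on the canister (horizontal distance between lid_grip and canister below 0.01 m and z of lid_grip in the frame of canister between 0.098 and 0.1055 m and angle between lid_grip's own z axis and vertical below 0.04 rad), for 0.2 s.
4. pump head pressed down to its stop, lid still seated (all of step 3 and value of joint pump above 0.0105 m), for 0.1 s.
5. pump head let all the way up again (value of joint pump below 0.002 m), for 0.1 s.
6. pump head pressed down to its stop, lid still seated (all of step 4), for 0.1 s.
7. pump head let all the way up again (value of joint pump below 0.002 m), for 0.1 s.
8. pump head pressed down to its stop, lid still seated (all of step 6), for 0.1 s.
At the end, for the whole second after the job is handed in: Every beaker stands upright (0.15 rad) on the canister's floor, axis within 84 mm of its centre; lid flat on the rim (centre within 10 mm, height within 3.5 mm, tilt under 0.04 rad), at rest; pump head up (within 2 mm), after three strokes of at least 10.5 mm (all of step 2 and all of step 3 and value of joint pump below 0.002 m and linear speed of lid below 0.02 m/s); the robot touches nothing.
It fails at once if the squat dish knocked over or shoved away (distance of dish from where it was at the start of the episode above 0.07 m or angle between dish's own z axis and vertical above 0.6 rad).
It fails at once if the jug knocked over or shoved away (distance of jug from where it was at the start of the episode above 0.07 m or angle between jug's own z axis and vertical above 0.6 rad).
It fails at once if the rib or the trimming tool shoved away (distance of rib from where it was at the start of the episode above 0.07 m or distance of trimmer from where it was at the start of the episode above 0.08 m).
Of cup0, cup1, cup2, cup3 only 2 to 4 are there at a start; the rules pass over those that are not, and their reading is None.
At some moment in a run one of cup0, cup1, cup2, cup3 may be knocked a few centimetres aside while the robot is not near it.
It also fails if it takes over 210 s, if anything falls off the work surface, if the arm or the gripper's body presses on something with over 40 N, if the wrist force passes 120 N, or if a joint passes its speed limit or range.

## Robot

A 6-joint arm with a two-finger parallel gripper is mounted at the origin on the work surface. World frame = base frame: x ahead of the robot, y to its left, z up, the work surface at z = 0. Lengths are in m, angles in rad, forces in N, time in s.
With the tool pointing down it reaches from about 0.3 to 0.875 m from the base axis. Payload 6.4 kg.
Tool frame: the origin (TCP) lies at the very end of the fingers, on their centre line; the grasp point (between the pads) lies 19 mm behind it (ctrl.tcp_to_grasp is the distance from the TCP to the grasp point, in m); z points along the fingers, y is the direction in which the jaws open and shut (so a half turn about z gives the same grasp; the last joint's range is limited). The gripper opens to 85 mm and grips with 20 to 120 N. Pads are 22 mm wide; open, the fingers measure 114 mm over their backs; the gripper's body (76 mm by 85 mm) begins 54 mm behind the grasp point. The pads swing forward as they close: fully open they stand 13 mm farther back than shut.
Start: joints at [1.02, 0.181, 1.607, -0, 1.354, -0.206], TCP at [0.194, 0.541, 0.231] pointing down, gripper open.
Joint ranges: [-2.99, 2.99], [-0.89, 2.07], [0.3, 2.58], [-1.14, 4.28], [0, 2.63], [-3.12, 3.12]. Speed limits (rad/s): [2.57, 2.57, 3.01, 3.14, 3.14, 3.14].

## Interface

Orientations are given as a unit quaternion [w, x, y, z].
In Python, from bench import ctrl gives the robot as it stands. The module is installed in compiled form; this text tells all that it offers.
- The arm moves only by the tool drive_tool, never from a script. Its argument "deltas" is a list of rows, each an object with "slide": the shift along the tool's x, y, z as a fraction of full scale, a list of three; "delta_rot": the turn, a rotation vector about the tool's x, y, z as a fraction of full scale, a list of three; "hand": the opening, from 0 (shut) to 1 (fully open). In form: [{"slide": [tx, ty, tz], "delta_rot": [wx, wy, wz], "hand": hand}, ...]. A call has exactly 5 rows; each row shifts and turns the commanded pose from where the row before left it, along the tool's axes as they then stand; what a row does not reach is not made up. Full scale, the value 1, is 50 mm for a shift and 180 degrees for a turn. A row lasts 1/8 s, in which the tool goes at most 62.5 mm and 10.7 degrees, less where a joint would pass 70% of its speed; a pose out of reach is approached as far as the arm can. A call with a number of a shift or a turn outside -1 to 1 is refused whole. A call with a gripper value outside its range is refused whole. The fingers move at their own pace and stop on an object; the grip force is fixed at half the most. Time passes only in rows, so rows that do not move let the fingers close, or fill a call up. It gives the time, the measured TCP pose, the force and the opening at its end, in the units of the state.
- ctrl.get_obs(): the state, without advancing time (a new reading comes with each control period).
- ctrl.camera(name): name is "scene" or "side" or "wrist"; returns a dict with "frame" (420x560x3 uint8, red, green, blue), "mtx" (3x3 intrinsics, pixels), "R" (3x3) and "t" (3): a world point X has camera coordinates R X + t. Camera axes: x right, y down, z forward; pixel columns grow to the right and rows downward; lengths in m; the calibration is good to about 2 mm. A picture is of the moment at which its call begins. There is no depth.
- ctrl.hand_in(): hands the job in, once; it reports no verdict.
The state is a dict: "time_s": time; "q": joint angles; "dq": joint speeds; "joint_efforts": joint torques, N m; "eef_pos": TCP position; "eef_rot": TCP orientation; "wrist_force": force on the tool from outside, world axes, zero at the start; "torque": the same for the moment, N m; "opening": opening from 0.0 (shut) to 1.0 (fully open).
Only numpy, scipy, OpenCV 4.12 (cv2) and the standard library are available. Lean on these libraries where they do the work, as an engineer would, in place of code of your own. Each camera call takes 0.05 s, during which the arm holds its last target.

## Working session

There is one attempt and no reset: what is moved stays moved. The work goes in short steps, Python scripts to look and compute and a tool call to move; the robot and the scene stay as the last step left them, time stands still between calls to the robot, and variables do not carry over. Pictures are saved under pics/ and viewed, and the job is handed in when it is done.

Besides the shell and the picture viewer there is one more tool, called after "Call:" as name([rows], argument=value, ...), one row to a line, values as JSON. drive_tool: Moves the arm, as the interface text tells. Its arguments: {"type":"object","properties":{"deltas":{"type":"array","items":{"type":"object","properties":{"slide":{"type":"array","items":{"type":"number"}},"delta_rot":{"type":"array","items":{"type":"number"}},"hand":{"type":"number"}}}}},"required":["deltas"]}

```bash
mkdir -p pics
python3 - <<'E'
from bench import ctrl
import cv2
o=ctrl.get_obs()
for k,v in o.items(): print(k,v)
print(ctrl.tcp_to_grasp)
for n in ["scene","side","wrist"]:
    c=ctrl.camera(n); cv2.imwrite(f"pics/{n}0.png",c["frame"][:,:,::-1]); print(n,c["mtx"].tolist(),c["R"].round(4).tolist(),c["t"].round(4).tolist())
E
```

```text
time_s 0.0
q [ 1.01969698e+00  1.81533559e-01  1.60801948e+00 -2.11233195e-05
  1.35378948e+00 -2.06299046e-01]
dq [ 0.00088179  0.00231549  0.00046351  0.0002318  -0.00037093 -0.00186637]
joint_efforts [-6.18937465e-04 -4.44847155e+01 -3.51352108e+01 -2.18968994e-04
  8.76332080e-03  1.92986090e-05]
eef_pos [0.19404701 0.54067725 0.23038281]
eef_rot [-3.13891702e-04  1.71545096e-01  9.85175880e-01 -8.16752403e-04]
wrist_force [-1.03083634  0.83978561  0.3635218 ]
torque [-2.41003498e-02 -8.80278376e-05  1.93652007e-03]
opening 1.0004349658916039
0.0187
scene [[525.3077963639779, 0.0, 277.3423792533359], [0.0, 525.3077963639779, 214.9089433157444], [0.0, 0.0, 1.0]] [[-0.166, 0.9861, 0.0036], [0.643, 0.111, -0.7577], [-0.7476, -0.1235, -0.6525]] [0.085, -0.2551, 1.4462]
side [[423.89494425879184, 0.0, 279.56264738414524], [0.0, 423.89494425879184, 209.75055416383458], [0.0, 0.0, 1.0]] [[-0.9992, -0.0388, -0.0043], [-0.0232, 0.6769, -0.7357], [0.0314, -0.7351, -0.6772]] [0.5203, 0.0924, 0.9441]
wrist [[359.0616650368348, 0.0, 279.27434998332126], [0.0, 359.0616650368348, 212.04786583858123], [0.0, 0.0, 1.0]] [[0.338, 0.9411, -0.0019], [0.9038, -0.3241, 0.2794], [0.2623, -0.0961, -0.9602]] [-0.5738, -0.0363, 0.3793]
```

View pics/scene0.png

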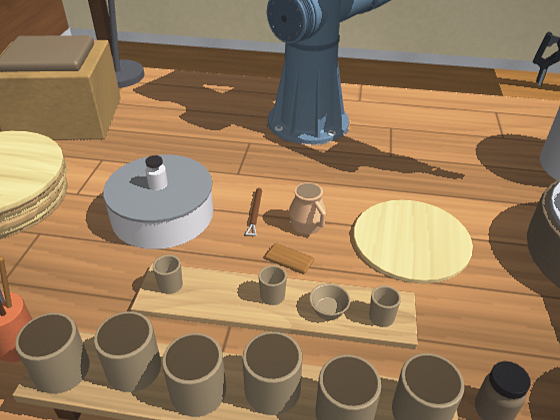

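View pics/side0.png

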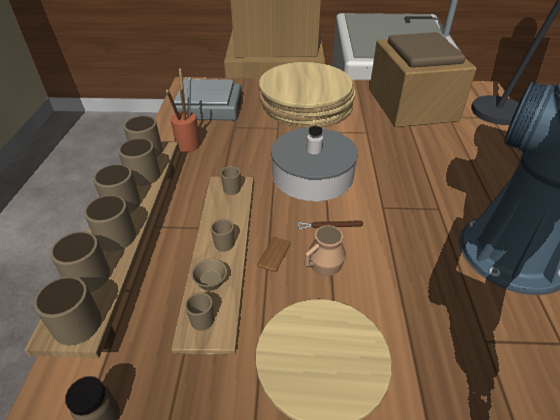

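View pics/wrist0.png

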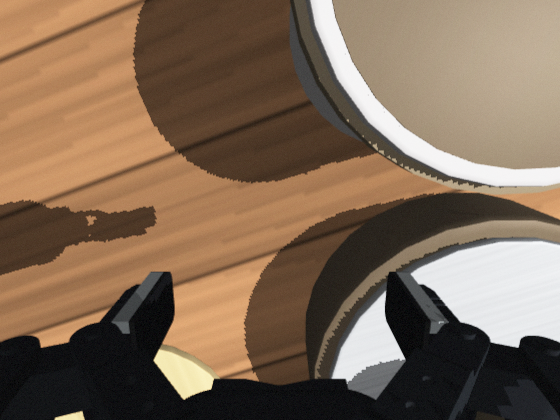

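The scene picture shows the canister on the left, with the pump head at (154,162). The bat is at (412,240). Three beakers stand at (168,273), (272,285) and (385,305), and the dish is at (329,302). The side view agrees: head (315,131), beakers (231,180), (223,235) and (201,311), dish (209,274). Next I'll measure these.

```bash
cat > h.py <<'E'
import numpy as np, cv2
from bench import ctrl
def ray(c,uv):
    K,R,t=c["mtx"],np.array(c["R"]),np.array(c["t"])
    C=-R.T@t; d=R.T@np.linalg.inv(K)@np.array([uv[0],uv[1],1.0]); return C,d/np.linalg.norm(d)
def plane(c,uv,z):
    C,d=ray(c,uv); return C+d*(z-C[2])/d[2]
def tri(obs):
    A=np.zeros((3,3));b=np.zeros(3);L=[]
    for c,uv in obs:
        C,d=ray(c,uv);P=np.eye(3)-np.outer(d,d);A+=P;b+=P@C;L.append((C,P))
    X=np.linalg.solve(A,b); return X,[float(np.linalg.norm(P@(X-C))) for C,P in L]
def proj(c,X):
    p=c["mtx"]@(np.array(c["R"])@np.array(X)+np.array(c["t"])); return p[:2]/p[2]
def circ(c,pts,z):
    P=np.array([plane(c,p,z)[:2] for p in pts]); A=np.c_[2*P,np.ones(len(P))]; s=np.linalg.lstsq(A,(P**2).sum(1),rcond=None)[0]
    r=np.sqrt(s[2]+s[0]**2+s[1]**2); return s[:2],r,np.abs(np.linalg.norm(P-s[:2],axis=1)-r).max()
def rgb(c): return c["frame"]
def hsv(c): return cv2.cvtColor(c["frame"],cv2.COLOR_RGB2HSV)
def save(n,im): cv2.imwrite("pics/"+n+".png",im[:,:,::-1])
E
python3 - <<'E'
from h import *
for n,boxes,pts in [("scene",(90,140,440,350),[(412,240),(154,161),(180,190),(168,262),(158,180),(340,320),(160,225)]),("side",(170,110,400,420),[(323,358),(315,131),(340,150),(231,173),(315,145),(215,340),(310,185),(199,302)])]:
    c=ctrl.camera(n);H=hsv(c)
    for p in pts: print(n,p,H[p[1],p[0]],c["frame"][p[1],p[0]])
    x0,y0,x1,y1=boxes
    f=800/(x1-x0) if n=="scene" else 600/(y1-y0)
    f=min(f,600/(y1-y0))
    save(n+"_crop",cv2.resize(c["frame"][y0:y1,x0:x1],None,fx=f,fy=f,interpolation=cv2.INTER_CUBIC)); print(f)
E
```

```text
scene (412, 240) [ 24  82 240] [240 225 163]
scene (154, 161) [165  17  60] [60 56 58]
scene (180, 190) [102  16 161] [151 157 161]
scene (168, 262) [ 19  71 129] [129 116  93]
scene (158, 180) [150   4 192] [192 189 192]
scene (340, 320) [ 18 105 219] [219 182 129]
scene (160, 225) [150   4 179] [179 176 179]
2.2857142857142856
side (323, 358) [ 21  92 183] [183 163 117]
side (315, 131) [20 42 36] [36 34 30]
side (340, 150) [ 90   7 108] [105 108 108]
side (231, 173) [ 18  76 117] [117 103  82]
side (315, 145) [ 15   6 167] [167 165 163]
side (215, 340) [ 17 103 171] [171 141 102]
side (310, 185) [ 10   9 169] [169 165 163]
side (199, 302) [ 18  74 113] [113 100  80]
1.935483870967742
```

View pics/scene_crop.png

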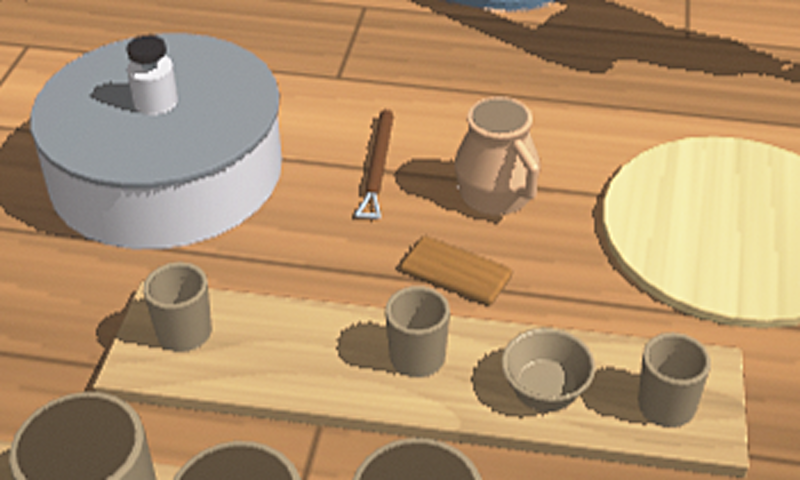

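View pics/side_crop.png

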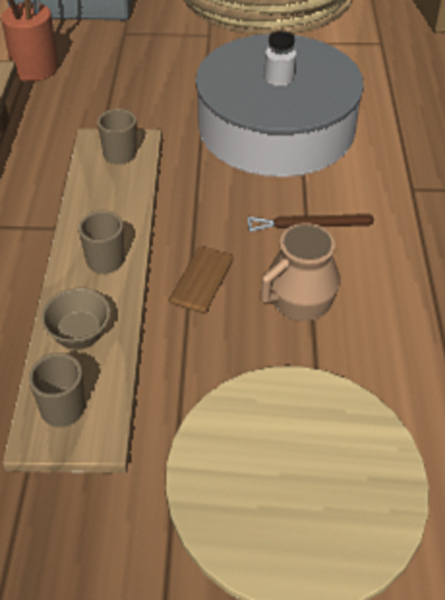

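```bash
cat > m.py <<'E'
from h import *
def comp(mask,seed,box):
    m=np.zeros_like(mask);x0,y0,x1,y1=box;m[y0:y1,x0:x1]=mask[y0:y1,x0:x1]
    m=cv2.morphologyEx(m,cv2.MORPH_CLOSE,np.ones((3,3),np.uint8))
    n,l,s,ce=cv2.connectedComponentsWithStats(m,connectivity=4)
    i=l[seed[1],seed[0]]
    if i==0: i=1+np.argmax(s[1:,4])
    cs,_=cv2.findContours((l==i).astype(np.uint8),cv2.RETR_EXTERNAL,cv2.CHAIN_APPROX_NONE)
    return max(cs,key=len)[:,0,:].astype(float)
def toparc(ct):
    h=cv2.convexHull(ct.astype(np.float32))[:,0,:]
    # all contour points near hull, upper part
    w=ct[:,0].max()-ct[:,0].min()
    L=ct[ct[:,0]<=ct[:,0].min()+1][:,1].min();R=ct[ct[:,0]>=ct[:,0].max()-1][:,1].min()
    r=max(L,R)
    return np.array([p for p in ct if p[1]<=r])
E
python3 - <<'E'
from m import *
S=ctrl.camera("scene");D=ctrl.camera("side")
hs,hd=hsv(S),hsv(D)
gr=lambda h,c:((h[...,2]<150)&(h[...,1]>50)&(h[...,1]<98)).astype(np.uint8)
seeds={"A":((170,285),(150,252,184,296),(232,185),(217,166,244,196)),"B":((272,293),(255,262,290,306),(224,240),(208,217,237,254)),"C":((386,315),(368,284,402,328),(201,318),(184,292,217,334))}
vis=[S["frame"].copy(),D["frame"].copy()]
for k,(s1,b1,s2,b2) in seeds.items():
    for i,(c,h,s,b) in enumerate([(S,hs,s1,b1),(D,hd,s2,b2)]):
        ct=comp(gr(h,c),s,b);a=toparc(ct)
        e=circ(c,a,.072)
        print(k,i,"n",len(ct),len(a),e[0].round(4),"r",e[1].round(4),"res",e[2].round(4))
        for p in ct: vis[i][int(p[1]),int(p[0])]=(255,0,0)
        for p in a: vis[i][int(p[1]),int(p[0])]=(0,255,0)
# bat
bm=lambda h,l:((h[...,0]>=19)&(h[...,0]<30)&(h[...,1]>50)&(h[...,2]>l)).astype(np.uint8)
for i,(c,h,s,b,l) in enumerate([(S,hs,(412,240),(345,195,480,285),160),(D,hd,(323,358),(245,295,400,420),130)]):
    ct=comp(bm(h,l),s,b); ct=ct[ct[:,1]<418]
    up=ct[ct[:,1]<np.median(ct[:,1])] if i==0 else ct
    e=circ(c,up,.012);print("bat",i,e, len(ct))
    for p in up: vis[i][int(p[1]),int(p[0])]=(255,0,0)
# lid & head
def lab(h,s,v0,v1): return ((h[...,1]<s)&(h[...,2]>v0)&(h[...,2]<v1)).astype(np.uint8)
hp=[]
for i,(c,h,s,b,s2,b2,v) in enumerate([(S,hs,(180,190),(95,150,225,245),(154,161),(140,150,170,172),(100,170)),(D,hd,(340,150),(265,125,365,198),(315,131),(303,122,328,142),(70,140))]):
    ct=comp(lab(h,40,*v),s,b)
    hu=cv2.convexHull(ct.astype(np.float32))[:,0,:]
    mid=(ct[:,1].min()+ct[:,1].max())/2
    far=[p for p in ct if p[1]<mid]
    # points on hull only
    on=np.array([p for p in ct if abs(cv2.pointPolygonTest(hu[:,None],(float(p[0]),float(p[1])),True))<1.2])
    e=circ(c,on,.082);print("lid",i,e,len(on))
    for p in on: vis[i][int(p[1]),int(p[0])]=(255,0,0)
    hc=comp((h[...,2]<85).astype(np.uint8),s2,b2);a=toparc(hc)
    print("head",i,circ(c,a,.145)); 
    for p in a: vis[i][int(p[1]),int(p[0])]=(0,255,0)
    can=cv2.fitEllipse(on.astype(np.float32)); hp.append((c,can[0]))
print("lid tri",tri(hp))
for i,n in enumerate("ab"):
    save("vis_"+n,vis[i])
E
```

```text
A 0 n 161 71 [ 0.6521 -0.1749] r 0.0213 res 0.0155
A 1 n 81 40 [ 0.6464 -0.1681] r 0.028 res 0.0081
B 0 n 137 63 [0.6472 0.0129] r 0.0218 res 0.0146
B 1 n 88 36 [0.6427 0.0167] r 0.0253 res 0.0041
C 0 n 114 56 [0.6611 0.2084] r 0.0217 res 0.0091
C 1 n 106 50 [0.6572 0.2121] r 0.0253 res 0.0041
bat 0 (array([0.43216244, 0.26768358]), np.float64(0.11860430795631281), np.float64(0.002026331020907171)) 286
bat 1 (array([0.43419571, 0.27173807]), np.float64(0.1187020221980162), np.float64(0.0022729348952598843)) 302
lid 0 (array([ 0.46972245, -0.25934855]), np.float64(0.12713671896754042), np.float64(0.02983098499052042)) 233
head 0 (array([ 0.4433774 , -0.26479028]), np.float64(0.01639225490665671), np.float64(0.001452431939420712))
lid 1 (array([ 0.44291349, -0.22849742]), np.float64(0.1281237367372664), np.float64(0.02666091879072016)) 170
head 1 (array([ 0.44216459, -0.25854363]), np.float64(0.015296787501425145), np.float64(0.002365668604286225))
lid tri (array([ 0.43778026, -0.27556192,  0.03629962]), [0.006377199443764383, 0.0063771994437642025])
```

```bash
python3 -c "
import cv2
a=cv2.imread('pics/vis_a.png')[140:350,90:480];cv2.imwrite('pics/va.png',cv2.resize(a,None,fx=2,fy=2,interpolation=0))
a=cv2.imread('pics/vis_b.png')[110:420,170:400];cv2.imwrite('pics/vb.png',cv2.resize(a,None,fx=1.9,fy=1.9,interpolation=0))"
```

```text
(no output)
```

View pics/va.png

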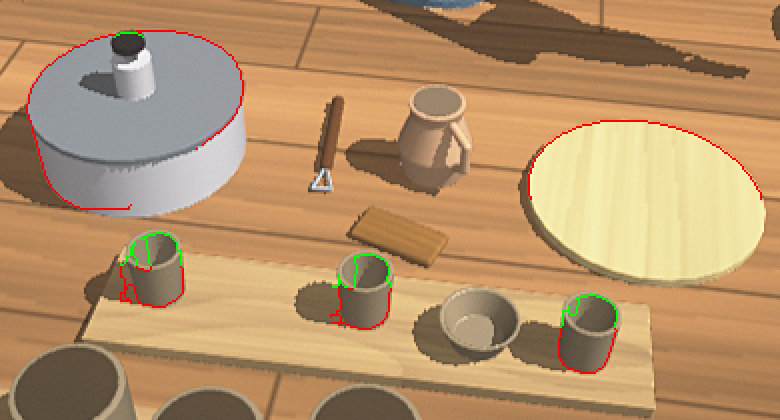

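View pics/vb.png

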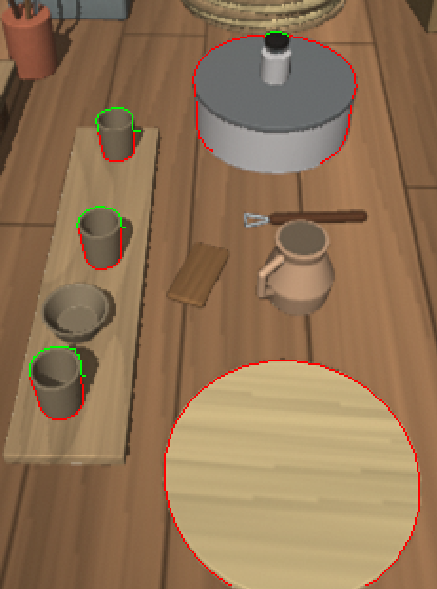

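The estimates agree across both views to about 5 mm: bat (0.433, 0.270), lid (0.443, -0.262), and beakers at (0.647, -0.17), (0.644, 0.016) and (0.658, 0.211). I'll raise the tool and turn it to yaw 0, so that tool x is +y and tool y is +x.

Call:
drive_tool([
  {"slide": [0,0,-1],"delta_rot": [0,0,0.055],"hand": 1},
  {"slide": [0,0,-1],"delta_rot": [0,0,0.055],"hand": 1},
  {"slide": [0,0,0],"delta_rot": [0,0,0.055],"hand": 1},
  {"slide": [0,0,0],"delta_rot": [0,0,0.055],"hand": 1},
  {"slide": [0,0,0],"delta_rot": [0,0,0.055],"hand": 1},
])

```text
time_s: 0.98
eef_pos: [0.1943, 0.5411, 0.3314]
eef_rot: [-0.0, 0.571, 0.821, 0.0]
wrist_force: [0.3, 0.3, 0.2]
opening: 1.004
```

Call:
drive_tool([
  {"slide": [0,0,0],"delta_rot": [0,0,0.055],"hand": 1},
  {"slide": [0,0,0],"delta_rot": [0,0,0.055],"hand": 1},
  {"slide": [0,0,0],"delta_rot": [0,0,0.005],"hand": 1},
  {"slide": [-1,0.5,0],"delta_rot": [0,0,0],"hand": 1},
  {"slide": [-1,1,0],"delta_rot": [0,0,0],"hand": 1},
])

```text
time_s: 1.6
eef_pos: [0.2631, 0.4462, 0.3312]
eef_rot: [-0.0, 0.704, 0.71, -0.0]
wrist_force: [1.3, 1.0, -0.4]
opening: 1.001
```

Call:
drive_tool([
  {"slide": [-1,0.8,0],"delta_rot": [0,0,0],"hand": 1},
  {"slide": [-1,0.8,0],"delta_rot": [0,0,0],"hand": 1},
  {"slide": [-1,0.8,0],"delta_rot": [0,0,0],"hand": 1},
  {"slide": [-1,0.8,0],"delta_rot": [0,0,0],"hand": 1},
  {"slide": [-1,0.4,0],"delta_rot": [0,0,0],"hand": 1},
])

```text
time_s: 2.22
eef_pos: [0.4413, 0.1999, 0.3313]
eef_rot: [0.0, 0.706, 0.708, 0.0]
wrist_force: [0.5, 0.6, 0.4]
opening: 0.998
```

Call:
drive_tool([
  {"slide": [-1,0,0],"delta_rot": [0,0,0],"hand": 1},
  {"slide": [-1,0,0],"delta_rot": [0,0,0],"hand": 1},
  {"slide": [-1,0,0],"delta_rot": [0,0,0],"hand": 1},
  {"slide": [-1,0,0],"delta_rot": [0,0,0],"hand": 1},
  {"slide": [-1,0,0],"delta_rot": [0,0,0],"hand": 1},
])

```text
time_s: 2.85
eef_pos: [0.44, -0.0496, 0.3316]
eef_rot: [0.0, 0.706, 0.709, 0.0]
wrist_force: [1.6, -0.5, 0.0]
opening: 1.0
```

Call:
drive_tool([
  {"slide": [-1,0,0],"delta_rot": [0,0,0],"hand": 1},
  {"slide": [-1,0,0],"delta_rot": [0,0,0],"hand": 1},
  {"slide": [-1,0,0],"delta_rot": [0,0,0],"hand": 1},
  {"slide": [0,0,0],"delta_rot": [0,0,0],"hand": 1},
  {"slide": [0,0,0],"delta_rot": [0,0,0],"hand": 1},
])

```text
time_s: 3.48
eef_pos: [0.4402, -0.1976, 0.3311]
eef_rot: [-0.0, 0.706, 0.708, 0.0]
wrist_force: [-0.1, -0.1, -0.0]
opening: 0.999
```

Run:
```python
from h import *
o=ctrl.get_obs();print(o["eef_pos"],o["eef_rot"],o["q"])
c=ctrl.camera("wrist");save("w1",c["frame"]);np.savez("w1.npz",**c);print(proj(c,[.443,-.262,.145]))
```

```text
[ 0.44016376 -0.19762058  0.33113289] [-3.61648219e-04  7.06383699e-01  7.07829008e-01  1.83248559e-04] [-6.68944883e-01 -1.00429527e-01  1.69822694e+00  4.47518943e-04
  1.54447151e+00 -6.71000790e-01]
[282.11550849 250.51353821]
```

View pics/w1.png

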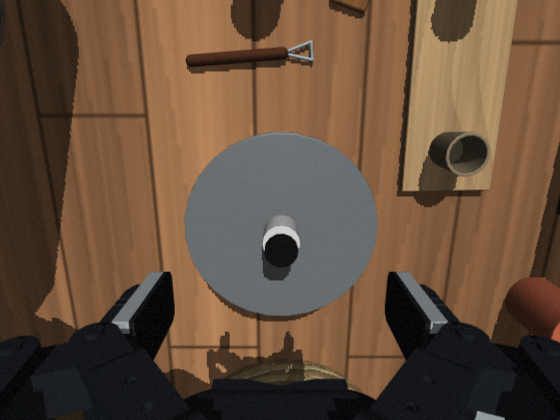

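The wrist view shows the lid disc centred near (281,222), the head at (281,250) and beaker A at (465,153). I'll measure the lid and triangulate the head.

Run:
```python
from m import *
c=dict(np.load("w1.npz"));h=hsv(c)
m=((h[...,1]<50)&(h[...,2]>70)&(h[...,2]<150)).astype(np.uint8)
ct=comp(m,(230,220),(175,120,390,325))
on=ct; e=circ(c,on,.082);print("lid",e,len(ct))
hc=comp((h[...,2]<60).astype(np.uint8),(281,250),(255,225,305,272))
a=hc[hc[:,1]>np.median(hc[:,1])]
print("head",circ(c,hc,.145),circ(c,a,.145))
S=ctrl.camera("scene");D=ctrl.camera("side")
hw=cv2.minEnclosingCircle(hc.astype(np.float32))[0];print(hw)
obs=[(c,hw)]
for q,s2,b2 in [(S,(154,161),(140,150,170,172)),(D,(315,131),(303,122,328,142))]:
    k=comp((hsv(q)[...,2]<85).astype(np.uint8),s2,b2);a=toparc(k)
    x=(k[:,0].min()+k[:,0].max())/2; y=a[:,1].max() ; obs.append((q,(x,y))); print(x,y)
print(tri(obs),tri(obs[:2]),tri(obs[::2]))
```

```text
lid (array([ 0.4418158 , -0.26315965]), np.float64(0.11060232302992183), np.float64(0.0013850899252628446)) 532
head (array([ 0.43969421, -0.26580438]), np.float64(0.018943783918403866), np.float64(0.005209072574969491)) (array([ 0.43811242, -0.27002796]), np.float64(0.01613746930412443), np.float64(0.003843168900686759))
(276.86065673828125, 254.13934326171875)
154.0 158.0
315.0 124.0
(array([ 0.44095   , -0.26334698,  0.15291926]), [0.0031667906747904605, 0.003083133136341146, 0.0037653317051187934]) (array([ 0.43779912, -0.26465788,  0.14714151]), [0.0002785068782231428, 0.00027850687822309666]) (array([ 0.44041708, -0.26035451,  0.158486  ]), [0.0025063846613624396, 0.0025063846613626183])
```

Call:
drive_tool([
  {"slide": [-0.65,0.02,0],"delta_rot": [0,0,0],"hand": 1},
  {"slide": [-0.65,0.02,0],"delta_rot": [0,0,0],"hand": 1},
  {"slide": [0,0,1],"delta_rot": [0,0,0],"hand": 1},
  {"slide": [0,0,1],"delta_rot": [0,0,0],"hand": 1},
  {"slide": [0,0,0],"delta_rot": [0,0,0],"hand": 1},
])

```text
time_s: 4.25
eef_pos: [0.4406, -0.2601, 0.2277]
eef_rot: [-0.004, 0.706, 0.708, -0.0]
wrist_force: [-0.6, 0.3, 0.2]
opening: 1.001
```

Call:
drive_tool([
  {"slide": [0,0,0.8],"delta_rot": [0,0,0],"hand": 1},
  {"slide": [0,0,0.8],"delta_rot": [0,0,0],"hand": 1},
  {"slide": [0,0,0.6],"delta_rot": [0,0,0],"hand": 1},
  {"slide": [0,0,0.5],"delta_rot": [0,0,0],"hand": 1},
  {"slide": [0,0,0],"delta_rot": [0,0,0],"hand": 1},
])

```text
time_s: 4.88
eef_pos: [0.4428, -0.2626, 0.097]
eef_rot: [-0.0, 0.706, 0.708, 0.0]
wrist_force: [-0.5, -0.0, 0.4]
opening: 1.002
```

Run:
```python
from h import *
o=ctrl.get_obs();print(o["eef_pos"],o["eef_rot"],o["wrist_force"])
a=ctrl.camera("side")["frame"][60:240,230:400];b=ctrl.camera("scene")["frame"][90:270,80:250]
save("lg",cv2.resize(np.hstack([a,b]),None,fx=2.2,fy=2.2))
```

```text
[ 0.44282063 -0.26262015  0.09697335] [-3.50833294e-04  7.06349397e-01  7.07863268e-01  7.07821846e-06] [-0.50644051 -0.00756595  0.35383454]
```

View pics/lg.png

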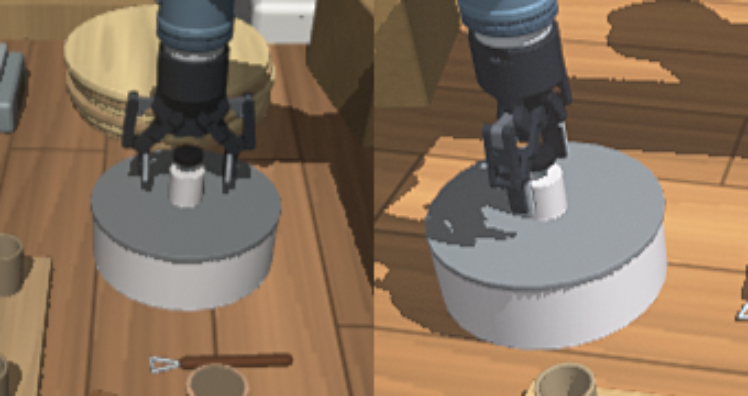

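The jaws straddle the barrel centrally. I'll go down 9 mm and grip.

Call:
drive_tool([
  {"slide": [0,0,0.18],"delta_rot": [0,0,0],"hand": 1},
  {"slide": [0,0,0],"delta_rot": [0,0,0],"hand": 0},
  {"slide": [0,0,0],"delta_rot": [0,0,0],"hand": 0},
  {"slide": [0,0,0],"delta_rot": [0,0,0],"hand": 0},
  {"slide": [0,0,0],"delta_rot": [0,0,0],"hand": 0},
])

```text
time_s: 5.6
eef_pos: [0.4425, -0.2633, 0.0879]
eef_rot: [0.0, 0.707, 0.707, -0.0]
wrist_force: [-1.3, 1.0, 4.7]
opening: 0.451
```

Call:
drive_tool([
  {"slide": [0,0,0],"delta_rot": [0,0,0],"hand": 0},
  {"slide": [0,0,0],"delta_rot": [0,0,0],"hand": 0},
  {"slide": [0,0,-0.3],"delta_rot": [0,0,0],"hand": 0},
  {"slide": [0,0,-0.5],"delta_rot": [0,0,0],"hand": 0},
  {"slide": [0,0,0],"delta_rot": [0,0,0],"hand": 0},
])

```text
time_s: 6.22
eef_pos: [0.4434, -0.264, 0.1291]
eef_rot: [0.002, 0.707, 0.707, 0.0]
wrist_force: [-0.4, -0.3, -4.3]
opening: 0.452
```

Call:
drive_tool([
  {"slide": [0,0,-1],"delta_rot": [0,0,0],"hand": 0},
  {"slide": [0,0,-1],"delta_rot": [0,0,0],"hand": 0},
  {"slide": [0.3,0,0],"delta_rot": [0,0,0],"hand": 0},
  {"slide": [0.6,0,0],"delta_rot": [0,0,0],"hand": 0},
  {"slide": [0.8,0,0],"delta_rot": [0,0,0],"hand": 0},
])

```text
time_s: 6.85
eef_pos: [0.441, -0.1764, 0.2247]
eef_rot: [-0.002, 0.707, 0.707, -0.0]
wrist_force: [0.5, 1.0, -4.4]
opening: 0.454
```

Call:
drive_tool([
  {"slide": [0.8,0,0],"delta_rot": [0,0,0],"hand": 0},
  {"slide": [0.8,0,0],"delta_rot": [0,0,0],"hand": 0},
  {"slide": [0.8,0,0],"delta_rot": [0,0,0],"hand": 0},
  {"slide": [0.8,0,0],"delta_rot": [0,0,0],"hand": 0},
  {"slide": [0.8,0,0],"delta_rot": [0,0,0],"hand": 0},
])

```text
time_s: 7.48
eef_pos: [0.4403, 0.024, 0.2247]
eef_rot: [-0.002, 0.707, 0.707, -0.001]
wrist_force: [0.2, -0.1, -4.4]
opening: 0.454
```

Call:
drive_tool([
  {"slide": [0.8,0,0],"delta_rot": [0,0,0],"hand": 0},
  {"slide": [0.8,0,0],"delta_rot": [0,0,0],"hand": 0},
  {"slide": [0.8,0,0],"delta_rot": [0,0,0],"hand": 0},
  {"slide": [0.8,0,0],"delta_rot": [0,0,0],"hand": 0},
  {"slide": [0.8,0,0],"delta_rot": [0,0,0],"hand": 0},
])

```text
time_s: 8.1
eef_pos: [0.4399, 0.2233, 0.2246]
eef_rot: [-0.001, 0.707, 0.708, -0.002]
wrist_force: [1.1, -0.5, -4.5]
opening: 0.448
```

Call:
drive_tool([
  {"slide": [0.6,-0.1,0],"delta_rot": [0,0,0],"hand": 0},
  {"slide": [0.4,-0.1,0],"delta_rot": [0,0,0],"hand": 0},
  {"slide": [0,0,0],"delta_rot": [0,0,0],"hand": 0},
  {"slide": [0,0,0],"delta_rot": [0,0,0],"hand": 0},
  {"slide": [0,0,0],"delta_rot": [0,0,0],"hand": 0},
])

```text
time_s: 8.72
eef_pos: [0.4317, 0.2712, 0.2266]
eef_rot: [-0.0, 0.707, 0.707, -0.001]
wrist_force: [0.0, -0.1, -4.0]
opening: 0.454
```

Run:
```python
from h import *
o=ctrl.get_obs();print(o["eef_pos"],o["eef_rot"],o["wrist_force"],o["opening"])
a=ctrl.camera("side");b=ctrl.camera("scene")
save("ld",cv2.resize(np.hstack([a["frame"],b["frame"]]),None,fx=.7,fy=.7))
save("sc2",b["frame"]);save("sd2",a["frame"])
np.savez("sc2.npz",**b);np.savez("sd2.npz",**a)
```

```text
[0.43174133 0.27116725 0.22658589] [-1.58014891e-04  7.07177884e-01  7.07035432e-01 -5.59319986e-04] [ 2.52607074e-03 -1.07158457e-01 -3.95725148e+00] 0.4544531618933377
```

View pics/ld.png

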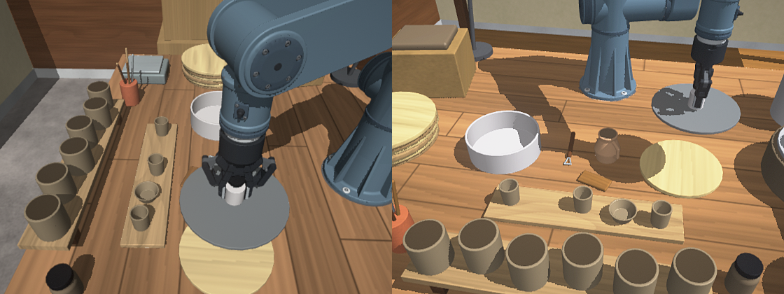

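The lid hangs level above the bat, so I'll lower it.

Call:
drive_tool([
  {"slide": [0,0,0.9],"delta_rot": [0,0,0],"hand": 0},
  {"slide": [0,0,0.9],"delta_rot": [0,0,0],"hand": 0},
  {"slide": [0,0,0.9],"delta_rot": [0,0,0],"hand": 0},
  {"slide": [0,0,0.7],"delta_rot": [0,0,0],"hand": 0},
  {"slide": [0,0,0.2],"delta_rot": [0,0,0],"hand": 0},
])

```text
time_s: 9.45
eef_pos: [0.4304, 0.2709, 0.0452]
eef_rot: [-0.001, 0.707, 0.707, -0.002]
wrist_force: [-0.5, 0.1, -3.9]
opening: 0.452
```

Call:
drive_tool([
  {"slide": [0,0,0.1],"delta_rot": [0,0,0],"hand": 0},
  {"slide": [0,0,0.06],"delta_rot": [0,0,0],"hand": 0},
  {"slide": [0,0,0.03],"delta_rot": [0,0,0],"hand": 0},
  {"slide": [0,0,0],"delta_rot": [0,0,0],"hand": 0},
  {"slide": [0,0,0],"delta_rot": [0,0,0],"hand": 0},
])

```text
time_s: 10.07
eef_pos: [0.4322, 0.2721, 0.0382]
eef_rot: [0.0, 0.707, 0.707, 0.0]
wrist_force: [-0.1, 0.4, -5.0]
opening: 0.453
```

Call:
drive_tool([
  {"slide": [0,0,0.04],"delta_rot": [0,0,0],"hand": 0},
  {"slide": [0,0,0.02],"delta_rot": [0,0,0],"hand": 0},
  {"slide": [0,0,0.02],"delta_rot": [0,0,0],"hand": 0},
  {"slide": [0,0,0],"delta_rot": [0,0,0],"hand": 0},
  {"slide": [0,0,0],"delta_rot": [0,0,0],"hand": 0},
])

```text
time_s: 10.7
eef_pos: [0.4319, 0.2719, 0.0339]
eef_rot: [-0.0, 0.707, 0.707, -0.0]
wrist_force: [-1.6, -0.7, -1.3]
opening: 0.451
```

The weight is transferring to the bat at the expected height. I'll release and rise.

Call:
drive_tool([
  {"slide": [0,0,0.01],"delta_rot": [0,0,0],"hand": 0},
  {"slide": [0,0,0],"delta_rot": [0,0,0],"hand": 1},
  {"slide": [0,0,0],"delta_rot": [0,0,0],"hand": 1},
  {"slide": [0,0,0],"delta_rot": [0,0,0],"hand": 1},
  {"slide": [0,0,0],"delta_rot": [0,0,0],"hand": 1},
])

```text
time_s: 11.32
eef_pos: [0.4321, 0.272, 0.0334]
eef_rot: [0.0, 0.707, 0.707, 0.0]
wrist_force: [0.2, 0.5, 0.3]
opening: 1.002
```

Call:
drive_tool([
  {"slide": [0,0,-0.3],"delta_rot": [0,0,0],"hand": 1},
  {"slide": [0,0,-1],"delta_rot": [0,0,0],"hand": 1},
  {"slide": [0,0,-1],"delta_rot": [0,0,0],"hand": 1},
  {"slide": [0,0,-1],"delta_rot": [0,0,0],"hand": 1},
  {"slide": [0,0,-1],"delta_rot": [0,0,0],"hand": 1},
])

```text
time_s: 11.95
eef_pos: [0.4317, 0.2719, 0.2512]
eef_rot: [0.0, 0.707, 0.707, 0.001]
wrist_force: [0.2, 0.9, 0.7]
opening: 1.004
```

Call:
drive_tool([
  {"slide": [-0.3,0.9,-1],"delta_rot": [0,0,0],"hand": 1},
  {"slide": [-0.3,0.9,0],"delta_rot": [0,0,0],"hand": 1},
  {"slide": [-0.3,0.9,0],"delta_rot": [0,0,0],"hand": 1},
  {"slide": [-0.3,0.9,0],"delta_rot": [0,0,0],"hand": 1},
  {"slide": [-0.2,0.7,0],"delta_rot": [0,0,0],"hand": 1},
])

```text
time_s: 12.58
eef_pos: [0.6443, 0.2025, 0.2947]
eef_rot: [0.0, 0.707, 0.707, 0.0]
wrist_force: [0.0, 0.6, -0.4]
opening: 1.0
```

Call:
drive_tool([
  {"slide": [-0.4,0,0],"delta_rot": [0,0,0],"hand": 1},
  {"slide": [-0.4,0,0],"delta_rot": [0,0,0],"hand": 1},
  {"slide": [0,0,0],"delta_rot": [0,0,0],"hand": 1},
  {"slide": [0,0,0],"delta_rot": [0,0,0],"hand": 1},
  {"slide": [0,0,0],"delta_rot": [0,0,0],"hand": 1},
])

```text
time_s: 13.2
eef_pos: [0.6424, 0.1643, 0.2941]
eef_rot: [0.0, 0.706, 0.708, 0.0]
wrist_force: [0.5, 0.2, -0.2]
opening: 0.997
```

Run:
```python
from h import *
o=ctrl.get_obs();print(o["eef_pos"],o["eef_rot"],o["wrist_force"],o["opening"])
c=ctrl.camera("wrist");save("w2",c["frame"]);np.savez("w2.npz",**c)
S=ctrl.camera("scene");np.savez("sc3.npz",**S);save("sc3",S["frame"]);S=ctrl.camera("side");np.savez("sd3.npz",**S);save("sd3",S["frame"])
```

```text
[0.6424182  0.16429903 0.29413827] [1.01875030e-04 7.06493976e-01 7.07718982e-01 3.07155936e-04] [ 0.54359581  0.22194139 -0.16386878] 0.9968116746347343
```

View pics/w2.png

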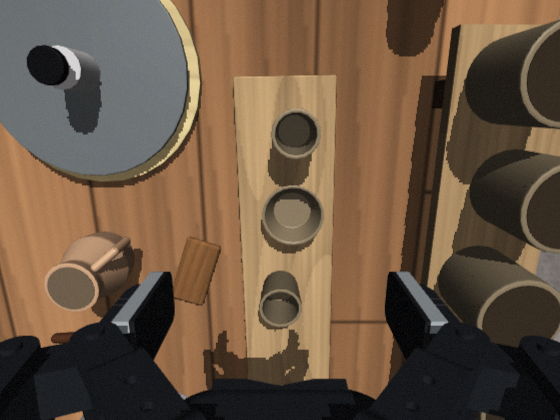

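View pics/sc3.png

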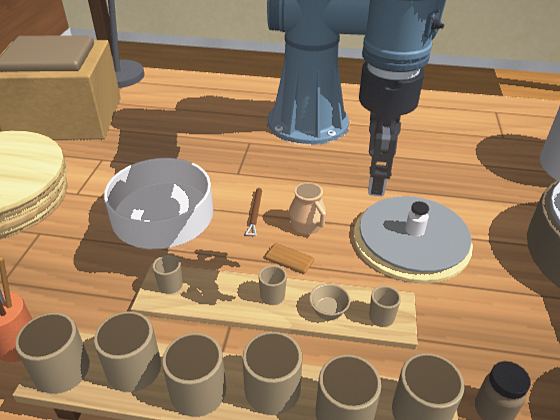

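The wrist view shows beaker C's rim around (295,134), the dish at (292,217) and beaker B's rim at (280,308). The lid lies well inside the bat. I'll measure the rims and triangulate them against the scene view.

Run:
```python
from m import *
c=dict(np.load("w2.npz"));g=cv2.cvtColor(c["frame"],cv2.COLOR_RGB2GRAY)
v=c["frame"].copy();W={}
for k,(x0,y0,x1,y1) in {"C":(262,100,330,170),"B":(248,268,312,338)}.items():
    s=cv2.resize(g[y0:y1,x0:x1],None,fx=4,fy=4,interpolation=cv2.INTER_CUBIC)
    H=cv2.HoughCircles(s,cv2.HOUGH_GRADIENT_ALT,1,8,param1=150,param2=.6,minRadius=60,maxRadius=110)
    if H is None: print(k,"none");continue
    for q in H[0][:4]:
        u=(q[0]+1.5)/4-.5+x0;w=(q[1]+1.5)/4-.5+y0;r=q[2]/4
        P=plane(c,(u,w),.072);R=np.linalg.norm(plane(c,(u+r,w),.072)-P)
        print(k,(u,w,r),P.round(4),"R",R.round(4))
    u=(H[0][0][0]+1.5)/4-.5+x0;w=(H[0][0][1]+1.5)/4-.5+y0;W[k]=(u,w)
    cv2.circle(v,(int(u),int(w)),int(H[0][0][2]/4),(255,0,0),1)
save("w2v",cv2.resize(v[80:350,180:400],None,fx=2,fy=2))
S=dict(np.load("sc3.npz"));D=dict(np.load("sd3.npz"))
# scene rim centres by eye from crops, checks of height
for k,us,ud in [("C",(385,296),(199,303)),("B",(273,274),(222,228))]:
    if k in W: print(k,tri([(c,W[k]),(S,us)]),tri([(c,W[k]),(D,ud)]))
```

```text
C (np.float32(297.375), np.float32(132.375), np.float32(22.417135)) [0.6604 0.2113 0.072 ] R 0.0223
C (np.float32(297.375), np.float32(132.375), np.float32(25.691906)) [0.6604 0.2113 0.072 ] R 0.0255
C (np.float32(297.375), np.float32(132.375), np.float32(19.718748)) [0.6604 0.2113 0.072 ] R 0.0196
B (np.float32(281.875), np.float32(307.625), np.float32(19.504324)) [0.6457 0.0145 0.072 ] R 0.0224
B (np.float32(281.875), np.float32(307.625), np.float32(16.617683)) [0.6457 0.0145 0.072 ] R 0.0191
B (np.float32(278.875), np.float32(307.875), np.float32(22.319532)) [0.6423 0.0142 0.072 ] R 0.0256
B (np.float32(280.125), np.float32(289.125), np.float32(18.334635)) [0.6437 0.0381 0.072 ] R 0.0207
C (array([0.65988638, 0.20935894, 0.07414364]), [0.0021547659748324655, 0.0021547659748324443]) (array([0.65888987, 0.2106878 , 0.07024006]), [0.001697307280626146, 0.0016973072806260579])
B (array([0.64513216, 0.01554954, 0.07632708]), [0.001481149006760263, 0.0014811490067602373]) (array([0.64585353, 0.00433408, 0.05517516]), [4.603555452277881e-05, 4.6035554522704856e-05])
```

View pics/w2v.png

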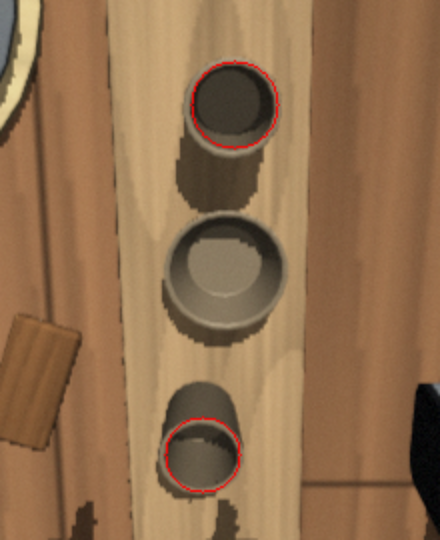

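Beaker C is at (0.6585, 0.210) and B at (0.643, 0.0145). The rim height comes out around 72–74 mm, as it should. Next I'll go over C.

Call:
drive_tool([
  {"slide": [0.92,0.32,0],"delta_rot": [0,0,0],"hand": 1},
  {"slide": [0,0,0.8],"delta_rot": [0,0,0],"hand": 1},
  {"slide": [0,0,0.9],"delta_rot": [0,0,0],"hand": 1},
  {"slide": [0,0,0.9],"delta_rot": [0,0,0],"hand": 1},
  {"slide": [0,0,0.6],"delta_rot": [0,0,0],"hand": 1},
])

```text
time_s: 13.98
eef_pos: [0.6574, 0.2098, 0.1307]
eef_rot: [-0.001, 0.707, 0.708, -0.001]
wrist_force: [-0.5, -0.4, 0.2]
opening: 0.998
```

Run:
```python
from h import *
o=ctrl.get_obs();print(o["eef_pos"],o["wrist_force"])
c=ctrl.camera("wrist");save("w3",c["frame"])
```

```text
[0.65741707 0.20980488 0.13067972] [-0.48604947 -0.35250975  0.16456112]
```

View pics/w3.png

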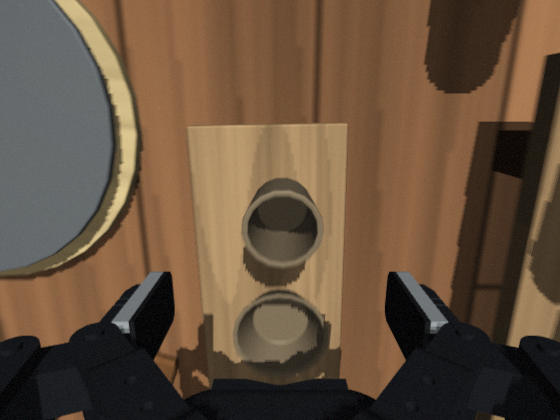

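Run:
```python
from h import *
c=ctrl.camera("wrist");print(plane(c,(282.5,227),.072),proj(c,[.6585,.21,.072]))
print(ctrl.get_obs()["eef_pos"])
```

```text
[0.65661901 0.21364412 0.072     ] [285.7100834  232.95003768]
[0.65558396 0.2093715  0.1285504 ]
```

Call:
drive_tool([
  {"slide": [0.05,0.03,0.7],"delta_rot": [0,0,0],"hand": 1},
  {"slide": [0,0,0.7],"delta_rot": [0,0,0],"hand": 1},
  {"slide": [0,0,0.5],"delta_rot": [0,0,0],"hand": 1},
  {"slide": [0,0,0],"delta_rot": [0,0,0],"hand": 1},
  {"slide": [0,0,0],"delta_rot": [0,0,0],"hand": 1},
])

```text
time_s: 14.7
eef_pos: [0.6618, 0.2124, 0.041]
eef_rot: [0.001, 0.707, 0.707, 0.001]
wrist_force: [0.3, 0.3, 1.0]
opening: 0.998
```

Call:
drive_tool([
  {"slide": [0,0,0],"delta_rot": [0,0,0],"hand": 1},
  {"slide": [0,0,0],"delta_rot": [0,0,0],"hand": 1},
  {"slide": [0,0,0],"delta_rot": [0,0,0],"hand": 1},
  {"slide": [0,0,0],"delta_rot": [0,0,0],"hand": 1},
  {"slide": [0,0,0],"delta_rot": [0,0,0],"hand": 1},
])

```text
time_s: 15.32
eef_pos: [0.6602, 0.212, 0.0386]
eef_rot: [-0.0, 0.707, 0.707, -0.0]
wrist_force: [-0.0, 0.0, -0.2]
opening: 1.001
```

Run:
```python
from h import *
print(ctrl.get_obs()["eef_pos"])
c=ctrl.camera("wrist");save("w4",c["frame"])
S=ctrl.camera("side")["frame"][200:380,130:330];S2=ctrl.camera("scene")["frame"][210:390,290:490]
save("w4s",cv2.resize(np.hstack([S,S2]),None,fx=2,fy=2))
```

```text
[0.66021443 0.2120231  0.03857691]
```

View pics/w4.png

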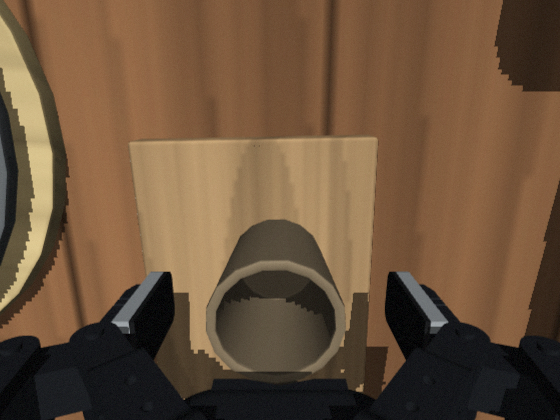

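View pics/w4s.png

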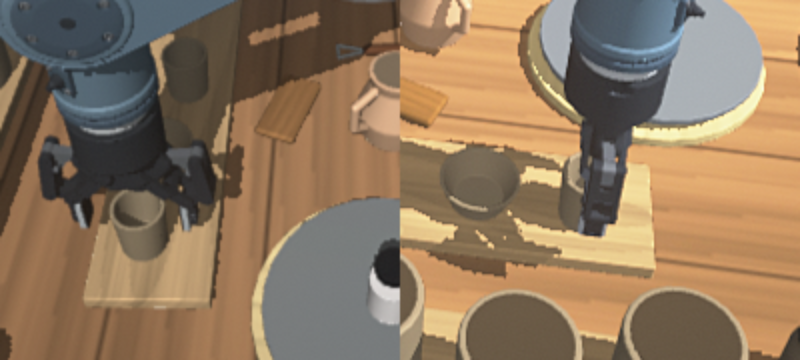

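Run:
```python
from h import *
c=ctrl.camera("wrist");print(plane(c,(276,320),.072)); print(proj(c,[.660,.212,.0386]),proj(c,[.660,.212,.072]))
```

```text
[0.65909449 0.21189692 0.072     ]
[278.76847678 276.32152358] [278.60443918 319.74249758]
```

Beaker C sits at (0.659, 0.212), centred between the jaws. I'll go down 6 mm, grip and lift.

Call:
drive_tool([
  {"slide": [0,0,0.12],"delta_rot": [0,0,0],"hand": 1},
  {"slide": [0,0,0],"delta_rot": [0,0,0],"hand": 0},
  {"slide": [0,0,0],"delta_rot": [0,0,0],"hand": 0},
  {"slide": [0,0,0],"delta_rot": [0,0,0],"hand": 0},
  {"slide": [0,0,0],"delta_rot": [0,0,0],"hand": 0},
])

```text
time_s: 16.15
eef_pos: [0.6603, 0.2121, 0.0328]
eef_rot: [0.0, 0.707, 0.707, 0.0]
wrist_force: [-0.3, 0.5, 2.1]
opening: 0.56
```

Call:
drive_tool([
  {"slide": [0,0,0],"delta_rot": [0,0,0],"hand": 0},
  {"slide": [0,0,-0.3],"delta_rot": [0,0,0],"hand": 0},
  {"slide": [0,0,-1],"delta_rot": [0,0,0],"hand": 0},
  {"slide": [0,0,-1],"delta_rot": [0,0,0],"hand": 0},
  {"slide": [0,0,-1],"delta_rot": [0,0,0],"hand": 0},
])

```text
time_s: 16.77
eef_pos: [0.6603, 0.2119, 0.2002]
eef_rot: [0.0, 0.707, 0.707, 0.0]
wrist_force: [0.6, 0.2, -1.2]
opening: 0.564
```

Run:
```python
from h import *
print(ctrl.get_obs()["eef_pos"])
c=ctrl.camera("wrist");save("w5",c["frame"])
# canister from scene image (open)
S=ctrl.camera("scene");np.savez("sc4.npz",**S);D=ctrl.camera("side");np.savez("sd4.npz",**D)
save("s4",cv2.resize(np.hstack([S["frame"],D["frame"]]),None,fx=.7,fy=.7))
```

```text
[0.66032426 0.21194611 0.20020292]
```

View pics/s4.png

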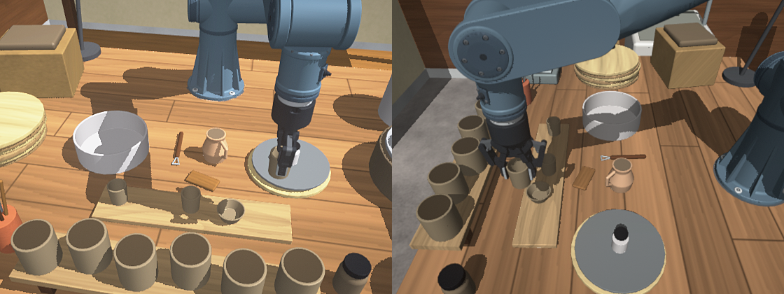

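View pics/w5.png

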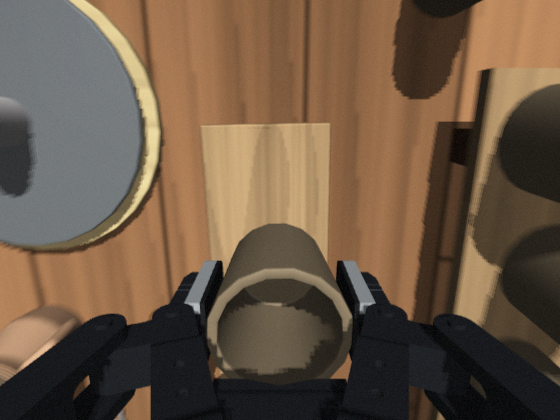

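Call:
drive_tool([
  {"slide": [0,-0.3,-0.9],"delta_rot": [0,0,0],"hand": 0},
  {"slide": [-0.6,-0.5,0],"delta_rot": [0,0,0],"hand": 0},
  {"slide": [-0.8,-0.5,0],"delta_rot": [0,0,0],"hand": 0},
  {"slide": [-0.8,-0.5,0],"delta_rot": [0,0,0],"hand": 0},
  {"slide": [-0.8,-0.5,0],"delta_rot": [0,0,0],"hand": 0},
])

```text
time_s: 17.55
eef_pos: [0.5437, 0.0609, 0.2414]
eef_rot: [-0.001, 0.707, 0.707, -0.001]
wrist_force: [-0.0, 0.1, -0.1]
opening: 0.567
```

Call:
drive_tool([
  {"slide": [-0.8,-0.5,0],"delta_rot": [0,0,0],"hand": 0},
  {"slide": [-0.8,-0.5,0],"delta_rot": [0,0,0],"hand": 0},
  {"slide": [-0.8,-0.5,0],"delta_rot": [0,0,0],"hand": 0},
  {"slide": [-0.8,-0.4,0],"delta_rot": [0,0,0],"hand": 0},
  {"slide": [-0.8,-0.2,0],"delta_rot": [0,0,0],"hand": 0},
])

```text
time_s: 18.18
eef_pos: [0.4389, -0.1388, 0.2417]
eef_rot: [-0.001, 0.707, 0.707, -0.0]
wrist_force: [0.1, 0.4, -0.9]
opening: 0.568
```

Call:
drive_tool([
  {"slide": [-0.6,0,0],"delta_rot": [0,0,0],"hand": 0},
  {"slide": [-0.3,0,0],"delta_rot": [0,0,0],"hand": 0},
  {"slide": [0,0,0],"delta_rot": [0,0,0],"hand": 0},
  {"slide": [0,0,0],"delta_rot": [0,0,0],"hand": 0},
  {"slide": [0,0,0],"delta_rot": [0,0,0],"hand": 0},
])

```text
time_s: 18.8
eef_pos: [0.4407, -0.1821, 0.2425]
eef_rot: [-0.0, 0.706, 0.708, 0.0]
wrist_force: [-0.7, -0.1, -0.4]
opening: 0.564
```

Run:
```python
from h import *
print(ctrl.get_obs()["eef_pos"],ctrl.get_obs()["wrist_force"])
c=ctrl.camera("wrist");save("w6",c["frame"]);np.savez("w6.npz",**c)
```

```text
[ 0.44066988 -0.18206175  0.24248465] [-0.7326552  -0.06076627 -0.37810352]
```

View pics/w6.png

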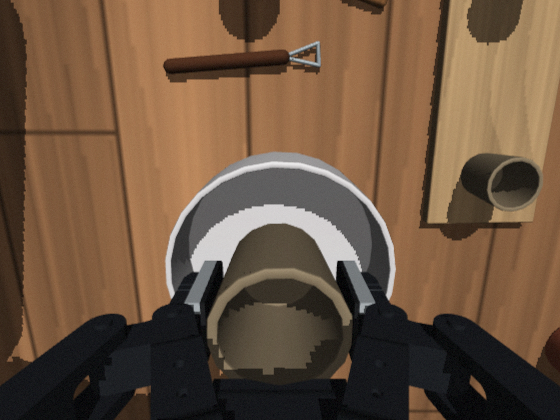

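Run:
```python
from m import *
c=dict(np.load("w6.npz"));h=hsv(c)
# scan rays from centre outwards to find the bright narrow rim
pts=[]
ctr=np.array([281,272.])
for a in np.radians(np.arange(-175,-4,5)):
    best=None
    for r in np.arange(85,125,.5):
        p=ctr+r*np.array([np.cos(a),np.sin(a)]);x,y=p.round().astype(int)
        if h[y,x,1]<35 and h[y,x,2]>195: best=p if best is None else best; last=p
    if best is not None: pts.append((best+last)/2)
e=circ(c,pts,.074);print(e,len(pts))
S=dict(np.load("sc3.npz"));
```

```text
(array([ 0.44428309, -0.25682863]), np.float64(0.09985473500546563), np.float64(0.005606512343056078)) 35
```

Run:
```python
from m import *
c=dict(np.load("w6.npz"));h=hsv(c)
v=cv2.resize(c["frame"][140:320,150:410],None,fx=3,fy=3,interpolation=0);save("w6z",v)
for (n,b) in (("sc3",(95,150,225,255)),):
    S=dict(np.load(n+".npz"));save("sc3z",cv2.resize(S["frame"][150:255,95:225],None,fx=5,fy=5,interpolation=0))
```

```text
(no output)
```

View pics/w6z.png

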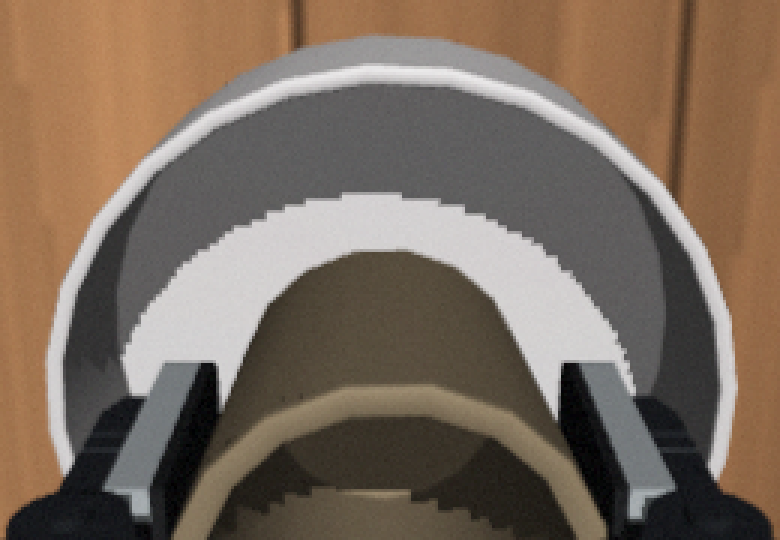

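Here the rim's bright band is clear. I'll take its outermost bright pixel along each ray as the outer edge.

Run:
```python
from m import *
c=dict(np.load("w6.npz"));h=hsv(c)
ctr=np.array([281,272.]);po=[];pi=[]
for a in np.radians(np.r_[np.arange(-188,9,4)]):
    on=[r for r in np.arange(75,130,.25) if (lambda q:h[q[1],q[0],1]<40 and h[q[1],q[0],2]>150)((ctr+r*np.array([np.cos(a),np.sin(a)])).round().astype(int))]
    if not on: continue
    o=on[-1];i=o
    for r in on[::-1]:
        if i-r>.3: break
        i=r
    d=np.array([np.cos(a),np.sin(a)]);po.append(ctr+o*d);pi.append(ctr+i*d)
print([round(float(np.linalg.norm(p-ctr)),1) for p in po][::3])
print(circ(c,po,.074),circ(c,pi,.074))
```

```text
[114.5, 115.8, 117.0, 116.0, 115.5, 113.5, 112.7, 115.7, 120.5, 119.2, 114.8, 112.8, 113.3, 114.0, 114.3, 113.5, 112.8]
(array([ 0.44156437, -0.26004353]), np.float64(0.10744760120611939), np.float64(0.004919695717398448)) (array([ 0.44161771, -0.25976337]), np.float64(0.10255122036699843), np.float64(0.008493798478680606))
```

Run:
```python
from m import *
c=dict(np.load("w6.npz"));h=hsv(c)
for T in (170,185,200):
    ctr=np.array([281,272.]);po=[]
    for a in np.radians(np.r_[np.arange(-186,7,4)]):
        on=[r for r in np.arange(95,118,.25) if (lambda q:h[q[1],q[0],1]<45 and h[q[1],q[0],2]>T)((ctr+r*np.array([np.cos(a),np.sin(a)])).round().astype(int))]
        if on: po.append(ctr+on[-1]*np.array([np.cos(a),np.sin(a)]))
    e=circ(c,po,.074)
    P=np.array([plane(c,p,.074)[:2] for p in po]); k=np.abs(np.linalg.norm(P-e[0],axis=1)-e[1])<.0025
    print(T,len(po),e,circ(c,np.array(po)[k],.074),k.sum())
```

```text
170 49 (array([ 0.44148418, -0.26479826]), np.float64(0.10888309269111847), np.float64(0.0008934222802959857)) (array([ 0.44148418, -0.26479826]), np.float64(0.10888309269111847), np.float64(0.0008934222802959857)) 49
185 49 (array([ 0.44147665, -0.2648826 ]), np.float64(0.10872289513913672), np.float64(0.0009611009129421727)) (array([ 0.44147665, -0.2648826 ]), np.float64(0.10872289513913672), np.float64(0.0009611009129421727)) 49
200 49 (array([ 0.44144806, -0.26454669]), np.float64(0.10822193905440997), np.float64(0.0008184071383891406)) (array([ 0.44144806, -0.26454669]), np.float64(0.10822193905440997), np.float64(0.0008184071383891406)) 49
```

Call:
drive_tool([
  {"slide": [-0.9,0.02,0],"delta_rot": [0,0,0],"hand": 0},
  {"slide": [-0.9,0,0],"delta_rot": [0,0,0],"hand": 0},
  {"slide": [-0.7,0,0],"delta_rot": [0,0,0],"hand": 0},
  {"slide": [-0.38,0,0],"delta_rot": [0,0,0],"hand": 0},
  {"slide": [0,0,0.5],"delta_rot": [0,0,0],"hand": 0},
])

```text
time_s: 19.48
eef_pos: [0.4428, -0.329, 0.2193]
eef_rot: [0.002, 0.707, 0.707, -0.0]
wrist_force: [0.5, -0.4, -0.7]
opening: 0.567
```

Call:
drive_tool([
  {"slide": [0,0,1],"delta_rot": [0,0,0],"hand": 0},
  {"slide": [0,0,1],"delta_rot": [0,0,0],"hand": 0},
  {"slide": [0,0,0.8],"delta_rot": [0,0,0],"hand": 0},
  {"slide": [0,0,0.4],"delta_rot": [0,0,0],"hand": 0},
  {"slide": [0,0,0],"delta_rot": [0,0,0],"hand": 0},
])

```text
time_s: 20.1
eef_pos: [0.4409, -0.3251, 0.0559]
eef_rot: [-0.002, 0.707, 0.708, 0.0]
wrist_force: [0.3, -0.5, -0.9]
opening: 0.562
```

Run:
```python
from h import *
print(ctrl.get_obs()["eef_pos"],ctrl.get_obs()["wrist_force"])
a=ctrl.camera("side")["frame"][60:240,220:400];b=ctrl.camera("scene")["frame"][90:270,80:260]
save("pl1",cv2.resize(np.hstack([a,b]),None,fx=2.2,fy=2.2))
```

```text
[ 0.44091234 -0.3251244   0.0559101 ] [ 0.29596047 -0.52155026 -0.93541373]
```

View pics/pl1.png

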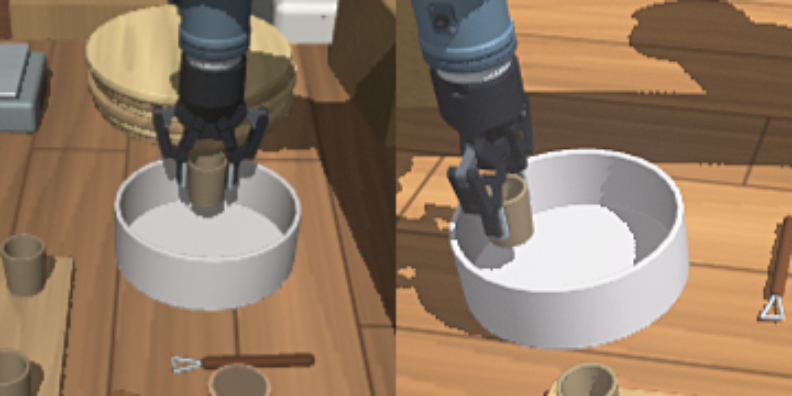

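Call:
drive_tool([
  {"slide": [0,0,0.4],"delta_rot": [0,0,0],"hand": 0},
  {"slide": [0,0,0.14],"delta_rot": [0,0,0],"hand": 0},
  {"slide": [0,0,0.04],"delta_rot": [0,0,0],"hand": 0},
  {"slide": [0,0,0],"delta_rot": [0,0,0],"hand": 0},
  {"slide": [0,0,0],"delta_rot": [0,0,0],"hand": 0},
])

```text
time_s: 20.82
eef_pos: [0.4421, -0.3275, 0.0293]
eef_rot: [0.001, 0.707, 0.707, -0.0]
wrist_force: [0.3, -0.2, -1.4]
opening: 0.561
```

Call:
drive_tool([
  {"slide": [0,0,0.06],"delta_rot": [0,0,0],"hand": 0},
  {"slide": [0,0,0.04],"delta_rot": [0,0,0],"hand": 0},
  {"slide": [0,0,0.02],"delta_rot": [0,0,0],"hand": 0},
  {"slide": [0,0,0],"delta_rot": [0,0,0],"hand": 0},
  {"slide": [0,0,0],"delta_rot": [0,0,0],"hand": 0},
])

```text
time_s: 21.45
eef_pos: [0.4416, -0.3272, 0.0228]
eef_rot: [-0.0, 0.707, 0.707, -0.0]
wrist_force: [-2.4, 1.0, 2.6]
opening: 0.566
```

It touches at the expected height, with +2.6 N of support. I'll release and rise.

Call:
drive_tool([
  {"slide": [0,0,0],"delta_rot": [0,0,0],"hand": 0.8},
  {"slide": [0,0,0],"delta_rot": [0,0,0],"hand": 0.8},
  {"slide": [0,0,0],"delta_rot": [0,0,0],"hand": 0.8},
  {"slide": [0,0,-0.4],"delta_rot": [0,0,0],"hand": 0.8},
  {"slide": [0,0,-1],"delta_rot": [0,0,0],"hand": 0.8},
])

```text
time_s: 22.08
eef_pos: [0.4401, -0.3254, 0.0909]
eef_rot: [-0.003, 0.707, 0.707, 0.0]
wrist_force: [0.4, -0.8, -0.5]
opening: 0.801
```

Call:
drive_tool([
  {"slide": [0,0,-1],"delta_rot": [0,0,0],"hand": 1},
  {"slide": [0,0,-1],"delta_rot": [0,0,0],"hand": 1},
  {"slide": [1,0,-1],"delta_rot": [0,0,0],"hand": 1},
  {"slide": [1,0.2,-0.6],"delta_rot": [0,0,0],"hand": 1},
  {"slide": [1,0.8,0],"delta_rot": [0,0,0],"hand": 1},
])

```text
time_s: 22.7
eef_pos: [0.4917, -0.1841, 0.2707]
eef_rot: [0.003, 0.708, 0.707, 0.001]
wrist_force: [1.3, -0.5, -0.4]
opening: 1.0
```

Call:
drive_tool([
  {"slide": [0.3,1,0],"delta_rot": [0,0,0],"hand": 1},
  {"slide": [0,1,0],"delta_rot": [0,0,0],"hand": 1},
  {"slide": [0,1,0],"delta_rot": [0,0,0],"hand": 1},
  {"slide": [0,0,0],"delta_rot": [0,0,0],"hand": 1},
  {"slide": [0,0,0],"delta_rot": [0,0,0],"hand": 1},
])

```text
time_s: 23.32
eef_pos: [0.6401, -0.1688, 0.2662]
eef_rot: [-0.001, 0.707, 0.707, -0.0]
wrist_force: [-0.5, -0.1, -0.1]
opening: 0.998
```

Run:
```python
from h import *
print(ctrl.get_obs()["eef_pos"],ctrl.get_obs()["wrist_force"])
c=ctrl.camera("wrist");save("w7",c["frame"]);np.savez("w7.npz",**c)
S=ctrl.camera("scene");D=ctrl.camera("side");np.savez("sc7.npz",**S);np.savez("sd7.npz",**D)
save("s7",cv2.resize(np.hstack([S["frame"],D["frame"]]),None,fx=.7,fy=.7))
```

```text
[ 0.64006755 -0.16879816  0.26615189] [-0.50401228 -0.11474559 -0.08381645]
```

View pics/w7.png

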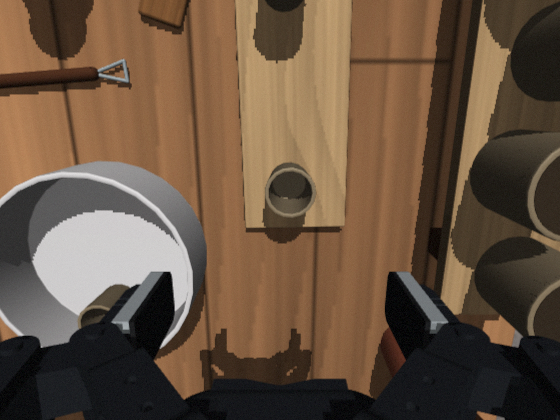

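View pics/s7.png

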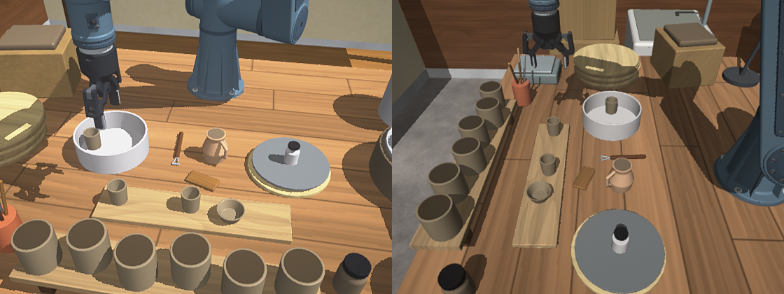

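Beaker C stands in the canister at wrist pixel (105,310). Beaker A's rim is at (291,190). The red brush pot is nearby, so I'll locate it too.

Run:
```python
from m import *
c=dict(np.load("w7.npz"));S=dict(np.load("sc7.npz"));D=dict(np.load("sd7.npz"))
print("eef",ctrl.get_obs()["eef_pos"])
P=plane(c,(290.5,192),.072);print("A",P, proj(S,P),proj(D,P), "r",np.linalg.norm(plane(c,(315.5,192),.072)-P))
print("C in can",plane(c,(110,310),.062))
print("pot tip",tri([(S,(2,262)),(D,(183,72))]),"pot top",tri([(S,(5,300)),(D,(185,122))]))
# A rim in scene
print(tri([(c,(290.5,192)),(S,(168.5,263))]),tri([(c,(290.5,192)),(D,(231.5,173.5))]))
```

```text
eef [ 0.63981162 -0.16918621  0.26756359]
A [ 0.650553   -0.17601248  0.072     ] [167.00990907 265.01331561] [229.57076772 171.31907241] r 0.02404010353380524
C in can [ 0.45464366 -0.31093866  0.062     ]
pot tip (array([ 0.79146902, -0.36681033,  0.21745534]), [0.021801544461514923, 0.021801544461514877]) pot top (array([ 0.79716114, -0.38712003,  0.09246571]), [0.010309256425424516, 0.010309256425424542])
(array([ 0.6501644 , -0.17374298,  0.07731754]), [0.001034846298455611, 0.00103484629845567]) (array([ 0.64883865, -0.17847904,  0.06307711]), [0.0020272950720539146, 0.002027295072053825])
```

Call:
drive_tool([
  {"slide": [-0.13,0.2,0.4],"delta_rot": [0,0,0],"hand": 1},
  {"slide": [0,0,1],"delta_rot": [0,0,0],"hand": 1},
  {"slide": [0,0,1],"delta_rot": [0,0,0],"hand": 1},
  {"slide": [0,0,1],"delta_rot": [0,0,0],"hand": 1},
  {"slide": [0,0,0.7],"delta_rot": [0,0,0],"hand": 1},
])

```text
time_s: 24.1
eef_pos: [0.649, -0.1754, 0.0603]
eef_rot: [-0.001, 0.707, 0.707, -0.0]
wrist_force: [-0.1, -0.5, 0.6]
opening: 1.002
```

Call:
drive_tool([
  {"slide": [0,0,0.4],"delta_rot": [0,0,0],"hand": 1},
  {"slide": [0,0,0],"delta_rot": [0,0,0],"hand": 1},
  {"slide": [0,0,0],"delta_rot": [0,0,0],"hand": 1},
  {"slide": [0,0,0],"delta_rot": [0,0,0],"hand": 1},
  {"slide": [0,0,0],"delta_rot": [0,0,0],"hand": 1},
])

```text
time_s: 24.72
eef_pos: [0.6514, -0.1758, 0.0432]
eef_rot: [0.001, 0.707, 0.707, 0.0]
wrist_force: [0.2, 0.5, 0.5]
opening: 0.999
```

Run:
```python
from h import *
print(ctrl.get_obs()["eef_pos"],ctrl.get_obs()["wrist_force"])
c=ctrl.camera("wrist");save("w8",c["frame"]);np.savez("w8.npz",**c)
```

```text
[ 0.65136184 -0.17577765  0.0431612 ] [0.15064384 0.53857146 0.47376264]
```

View pics/w8.png

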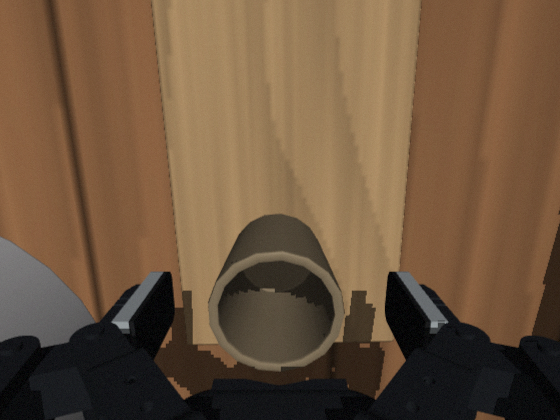

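Beaker A's rim is centred between the jaws at (276,310). I'll lower, grip and lift.

Call:
drive_tool([
  {"slide": [0,0,0.21],"delta_rot": [0,0,0],"hand": 1},
  {"slide": [0,0,0],"delta_rot": [0,0,0],"hand": 1},
  {"slide": [0,0,0],"delta_rot": [0,0,0],"hand": 0},
  {"slide": [0,0,0],"delta_rot": [0,0,0],"hand": 0},
  {"slide": [0,0,0],"delta_rot": [0,0,0],"hand": 0},
])

```text
time_s: 25.4
eef_pos: [0.6509, -0.1756, 0.0318]
eef_rot: [0.0, 0.707, 0.707, 0.0]
wrist_force: [-0.4, -0.1, 1.7]
opening: 0.555
```

Call:
drive_tool([
  {"slide": [0,0,0],"delta_rot": [0,0,0],"hand": 0},
  {"slide": [0,0,0],"delta_rot": [0,0,0],"hand": 0},
  {"slide": [0,0,-0.4],"delta_rot": [0,0,0],"hand": 0},
  {"slide": [0,0,-1],"delta_rot": [0,0,0],"hand": 0},
  {"slide": [0,0,-1],"delta_rot": [0,0,0],"hand": 0},
])

```text
time_s: 26.02
eef_pos: [0.6504, -0.1753, 0.1533]
eef_rot: [-0.0, 0.707, 0.707, -0.0]
wrist_force: [0.1, -0.7, -0.7]
opening: 0.553
```

Call:
drive_tool([
  {"slide": [-0.2,-0.5,-0.4],"delta_rot": [0,0,0],"hand": 0},
  {"slide": [-0.4,-0.8,0],"delta_rot": [0,0,0],"hand": 0},
  {"slide": [-0.4,-0.9,0],"delta_rot": [0,0,0],"hand": 0},
  {"slide": [-0.4,-0.8,0],"delta_rot": [0,0,0],"hand": 0},
  {"slide": [-0.2,-0.7,0],"delta_rot": [0,0,0],"hand": 0},
])

```text
time_s: 26.65
eef_pos: [0.4644, -0.2565, 0.1726]
eef_rot: [0.001, 0.707, 0.707, -0.0]
wrist_force: [-0.5, -0.4, -0.6]
opening: 0.556
```

Call:
drive_tool([
  {"slide": [-0.18,-0.46,0],"delta_rot": [0,0,0],"hand": 0},
  {"slide": [0,0,0],"delta_rot": [0,0,0],"hand": 0},
  {"slide": [0,0,0],"delta_rot": [0,0,0],"hand": 0},
  {"slide": [0,0,0.6],"delta_rot": [0,0,0],"hand": 0},
  {"slide": [0,0,0],"delta_rot": [0,0,0],"hand": 0},
])

```text
time_s: 27.28
eef_pos: [0.4422, -0.2629, 0.1395]
eef_rot: [-0.002, 0.706, 0.708, 0.0]
wrist_force: [-0.5, 0.6, -0.6]
opening: 0.552
```

Run:
```python
from h import *
print(ctrl.get_obs()["eef_pos"],ctrl.get_obs()["wrist_force"])
a=ctrl.camera("side")["frame"][60:240,220:400];b=ctrl.camera("scene")["frame"][90:270,80:260]
save("pl2",cv2.resize(np.hstack([a,b]),None,fx=2.2,fy=2.2))
```

```text
[ 0.44215188 -0.26292949  0.13952165] [-0.52701978  0.61570331 -0.63727325]
```

View pics/pl2.png

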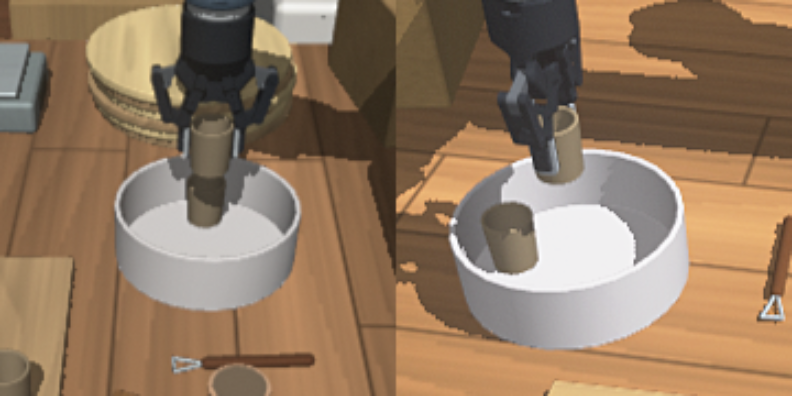

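Call:
drive_tool([
  {"slide": [0,0,0.8],"delta_rot": [0,0,0],"hand": 0},
  {"slide": [0,0,0.8],"delta_rot": [0,0,0],"hand": 0},
  {"slide": [0,0,0.5],"delta_rot": [0,0,0],"hand": 0},
  {"slide": [0,0,0],"delta_rot": [0,0,0],"hand": 0},
  {"slide": [0,0,0],"delta_rot": [0,0,0],"hand": 0},
])

```text
time_s: 28.0
eef_pos: [0.4439, -0.2655, 0.038]
eef_rot: [0.001, 0.707, 0.708, 0.0]
wrist_force: [0.1, -0.2, -1.4]
opening: 0.555
```

Call:
drive_tool([
  {"slide": [0,0,0.08],"delta_rot": [0,0,0],"hand": 0},
  {"slide": [0,0,0.04],"delta_rot": [0,0,0],"hand": 0},
  {"slide": [0,0,0.02],"delta_rot": [0,0,0],"hand": 0},
  {"slide": [0,0,0],"delta_rot": [0,0,0],"hand": 0},
  {"slide": [0,0,0],"delta_rot": [0,0,0],"hand": 0},
])

```text
time_s: 28.62
eef_pos: [0.4427, -0.2647, 0.0294]
eef_rot: [0.0, 0.707, 0.707, 0.0]
wrist_force: [0.6, -0.2, -1.6]
opening: 0.55
```

Call:
drive_tool([
  {"slide": [0,0,0.08],"delta_rot": [0,0,0],"hand": 0},
  {"slide": [0,0,0.04],"delta_rot": [0,0,0],"hand": 0},
  {"slide": [0,0,0.02],"delta_rot": [0,0,0],"hand": 0},
  {"slide": [0,0,0],"delta_rot": [0,0,0],"hand": 0},
  {"slide": [0,0,0],"delta_rot": [0,0,0],"hand": 0},
])

```text
time_s: 29.25
eef_pos: [0.4427, -0.2647, 0.0224]
eef_rot: [0.0, 0.707, 0.707, -0.0]
wrist_force: [-0.2, 0.7, -0.3]
opening: 0.552
```

Call:
drive_tool([
  {"slide": [0,0,0.02],"delta_rot": [0,0,0],"hand": 0},
  {"slide": [0,0,0],"delta_rot": [0,0,0],"hand": 0},
  {"slide": [0,0,0],"delta_rot": [0,0,0],"hand": 0.8},
  {"slide": [0,0,0],"delta_rot": [0,0,0],"hand": 0.8},
  {"slide": [0,0,0],"delta_rot": [0,0,0],"hand": 0.8},
])

```text
time_s: 29.88
eef_pos: [0.4427, -0.2646, 0.0212]
eef_rot: [-0.0, 0.707, 0.707, 0.0]
wrist_force: [0.1, 0.7, 0.3]
opening: 0.798
```

Call:
drive_tool([
  {"slide": [0,0,-0.4],"delta_rot": [0,0,0],"hand": 0.8},
  {"slide": [0,0,-1],"delta_rot": [0,0,0],"hand": 1},
  {"slide": [0,0,-1],"delta_rot": [0,0,0],"hand": 1},
  {"slide": [0,0,-1],"delta_rot": [0,0,0],"hand": 1},
  {"slide": [1,0.3,-1],"delta_rot": [0,0,0],"hand": 1},
])

```text
time_s: 30.5
eef_pos: [0.4557, -0.2231, 0.2369]
eef_rot: [0.001, 0.708, 0.706, -0.0]
wrist_force: [1.4, -0.2, 0.4]
opening: 1.004
```

Call:
drive_tool([
  {"slide": [0.9,0.7,-0.2],"delta_rot": [0,0,0],"hand": 1},
  {"slide": [0.9,0.8,0],"delta_rot": [0,0,0],"hand": 1},
  {"slide": [0.9,0.8,0],"delta_rot": [0,0,0],"hand": 1},
  {"slide": [0.9,0.8,0],"delta_rot": [0,0,0],"hand": 1},
  {"slide": [0,0.6,0],"delta_rot": [0,0,0],"hand": 1},
])

```text
time_s: 31.12
eef_pos: [0.6417, -0.0373, 0.2443]
eef_rot: [-0.0, 0.705, 0.709, 0.0]
wrist_force: [-0.4, -0.6, 0.1]
opening: 0.999
```

Run:
```python
from h import *
print(ctrl.get_obs()["eef_pos"],ctrl.get_obs()["wrist_force"])
c=ctrl.camera("wrist");save("w9",c["frame"]);np.savez("w9.npz",**c)
S=ctrl.camera("scene");D=ctrl.camera("side");np.savez("sc9.npz",**S);np.savez("sd9.npz",**D)
save("s9",cv2.resize(np.hstack([S["frame"],D["frame"]]),None,fx=.7,fy=.7))
```

```text
[ 0.64166091 -0.03728335  0.24433846] [-0.38362257 -0.63936799  0.1282282 ]
```

View pics/w9.png

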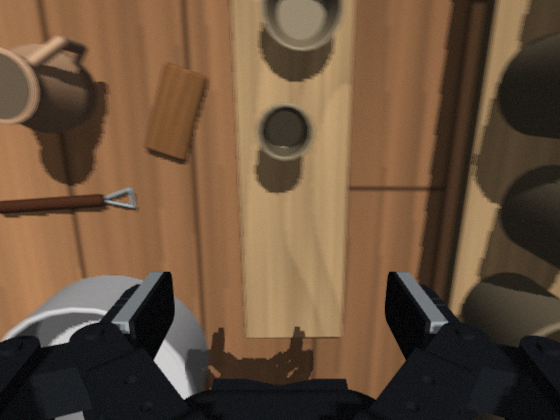

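View pics/s9.png

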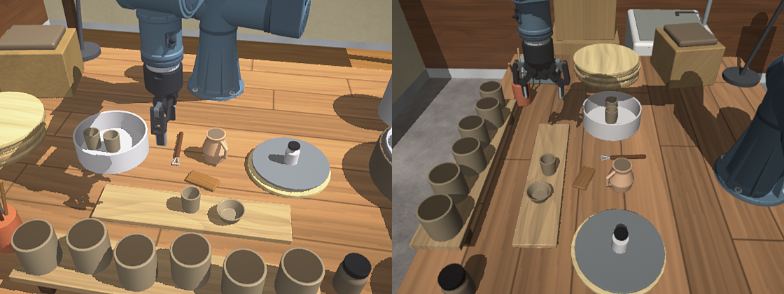

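Two beakers are in the canister. Beaker B's rim is at wrist pixel (284.5,131).

Run:
```python
from m import *
c=dict(np.load("w9.npz"))
P=plane(c,(284.5,131.5),.072);print("B",P,"r",np.linalg.norm(plane(c,(311.5,131.5),.072)-P),ctrl.get_obs()["eef_pos"])
```

```text
B [0.64581271 0.0138463  0.072     ] r 0.023171517135384435 [ 0.64092147 -0.04067508  0.2436687 ]
```

Call:
drive_tool([
  {"slide": [0.54,0.05,0],"delta_rot": [0,0,0],"hand": 1},
  {"slide": [0.54,0.03,0.6],"delta_rot": [0,0,0],"hand": 1},
  {"slide": [0,0,1],"delta_rot": [0,0,0],"hand": 1},
  {"slide": [0,0,1],"delta_rot": [0,0,0],"hand": 1},
  {"slide": [0,0,0.6],"delta_rot": [0,0,0],"hand": 1},
])

```text
time_s: 31.9
eef_pos: [0.6417, 0.0124, 0.0816]
eef_rot: [-0.002, 0.707, 0.707, -0.001]
wrist_force: [-0.0, -1.0, -0.1]
opening: 0.998
```

Call:
drive_tool([
  {"slide": [0,0,0.8],"delta_rot": [0,0,0],"hand": 1},
  {"slide": [0,0,0],"delta_rot": [0,0,0],"hand": 1},
  {"slide": [0,0,0],"delta_rot": [0,0,0],"hand": 1},
  {"slide": [0,0,0],"delta_rot": [0,0,0],"hand": 1},
  {"slide": [0,0,0],"delta_rot": [0,0,0],"hand": 1},
])

```text
time_s: 32.52
eef_pos: [0.6455, 0.0125, 0.0464]
eef_rot: [0.001, 0.707, 0.707, 0.001]
wrist_force: [0.7, -0.0, -0.1]
opening: 0.998
```

Run:
```python
from h import *
print(ctrl.get_obs()["eef_pos"],ctrl.get_obs()["wrist_force"])
c=ctrl.camera("wrist");save("w10",c["frame"])
```

```text
[0.64551824 0.01254188 0.04636013] [ 0.68990347 -0.04850028 -0.13757433]
```

View pics/w10.png

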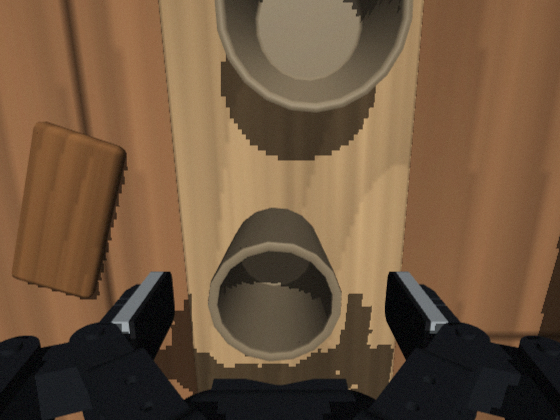

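Call:
drive_tool([
  {"slide": [0.02,0,0.28],"delta_rot": [0,0,0],"hand": 1},
  {"slide": [0,0,0],"delta_rot": [0,0,0],"hand": 1},
  {"slide": [0,0,0],"delta_rot": [0,0,0],"hand": 0},
  {"slide": [0,0,0],"delta_rot": [0,0,0],"hand": 0},
  {"slide": [0,0,0],"delta_rot": [0,0,0],"hand": 0},
])

```text
time_s: 33.2
eef_pos: [0.6447, 0.0137, 0.031]
eef_rot: [0.0, 0.707, 0.707, 0.0]
wrist_force: [-0.5, 0.5, 2.6]
opening: 0.553
```

Call:
drive_tool([
  {"slide": [0,0,0],"delta_rot": [0,0,0],"hand": 0},
  {"slide": [0,0,0],"delta_rot": [0,0,0],"hand": 0},
  {"slide": [0,0,-0.4],"delta_rot": [0,0,0],"hand": 0},
  {"slide": [0,0,-1],"delta_rot": [0,0,0],"hand": 0},
  {"slide": [0,0,-1],"delta_rot": [0,0,0],"hand": 0},
])

```text
time_s: 33.83
eef_pos: [0.6442, 0.0138, 0.1525]
eef_rot: [-0.0, 0.707, 0.707, -0.0]
wrist_force: [-0.1, 0.1, 0.1]
opening: 0.555
```

Call:
drive_tool([
  {"slide": [-0.2,-0.4,-0.8],"delta_rot": [0,0,0],"hand": 0},
  {"slide": [-0.7,-0.9,-0.4],"delta_rot": [0,0,0],"hand": 0},
  {"slide": [-0.7,-0.9,0],"delta_rot": [0,0,0],"hand": 0},
  {"slide": [-0.6,-0.9,0],"delta_rot": [0,0,0],"hand": 0},
  {"slide": [-0.6,-0.7,0],"delta_rot": [0,0,0],"hand": 0},
])

```text
time_s: 34.45
eef_pos: [0.453, -0.127, 0.2116]
eef_rot: [0.001, 0.707, 0.707, 0.0]
wrist_force: [0.5, -1.0, -0.7]
opening: 0.554
```

Call:
drive_tool([
  {"slide": [-0.3,-0.26,0],"delta_rot": [0,0,0],"hand": 0},
  {"slide": [0,0,0],"delta_rot": [0,0,0],"hand": 0},
  {"slide": [0,0,0],"delta_rot": [0,0,0],"hand": 0},
  {"slide": [0,0,0],"delta_rot": [0,0,0],"hand": 0},
  {"slide": [0,0,0],"delta_rot": [0,0,0],"hand": 0},
])

```text
time_s: 35.08
eef_pos: [0.4419, -0.1408, 0.2105]
eef_rot: [-0.0, 0.706, 0.708, 0.0]
wrist_force: [0.5, -0.7, -1.2]
opening: 0.553
```

Run:
```python
from h import *
print(ctrl.get_obs()["eef_pos"],ctrl.get_obs()["wrist_force"])
c=ctrl.camera("wrist");save("w11",c["frame"]);np.savez("w11.npz",**c)
a=ctrl.camera("side")["frame"][60:240,220:400];b=ctrl.camera("scene")["frame"][90:270,80:260]
save("pl3",cv2.resize(np.hstack([a,b]),None,fx=2.2,fy=2.2))
```

```text
[ 0.44191403 -0.14080415  0.21046128] [ 0.50030651 -0.68853619 -1.20431422]
```

View pics/w11.png

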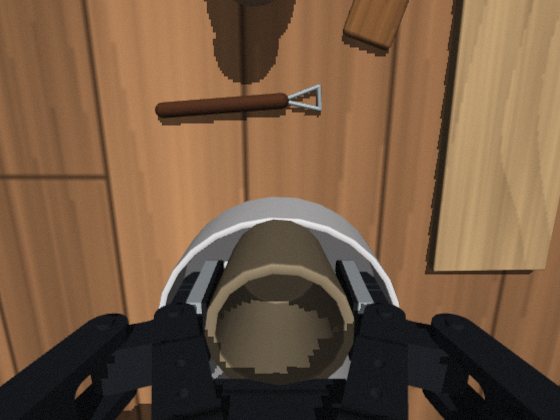

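View pics/pl3.png

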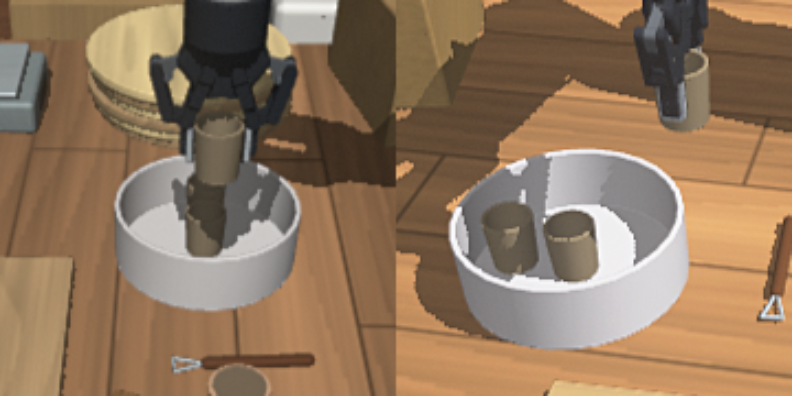

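Two beakers stand in the canister with a gap between them, and the +y third is free. I'll place B there.

Call:
drive_tool([
  {"slide": [-0.6,0,0],"delta_rot": [0,0,0],"hand": 0},
  {"slide": [-0.63,0,0],"delta_rot": [0,0,0],"hand": 0},
  {"slide": [0,0,0.6],"delta_rot": [0,0,0],"hand": 0},
  {"slide": [0,0,1],"delta_rot": [0,0,0],"hand": 0},
  {"slide": [0,0,1],"delta_rot": [0,0,0],"hand": 0},
])

```text
time_s: 35.85
eef_pos: [0.442, -0.2032, 0.0796]
eef_rot: [0.001, 0.707, 0.707, 0.0]
wrist_force: [0.5, -0.1, -1.4]
opening: 0.555
```

Call:
drive_tool([
  {"slide": [0,0,0.6],"delta_rot": [0,0,0],"hand": 0},
  {"slide": [0,0,0.3],"delta_rot": [0,0,0],"hand": 0},
  {"slide": [0,0,0.04],"delta_rot": [0,0,0],"hand": 0},
  {"slide": [0,0,0],"delta_rot": [0,0,0],"hand": 0},
  {"slide": [0,0,0],"delta_rot": [0,0,0],"hand": 0},
])

```text
time_s: 36.48
eef_pos: [0.4426, -0.2036, 0.0349]
eef_rot: [0.001, 0.707, 0.707, 0.0]
wrist_force: [0.6, 0.5, -0.6]
opening: 0.555
```

Call:
drive_tool([
  {"slide": [0,0,0.06],"delta_rot": [0,0,0],"hand": 0},
  {"slide": [0,0,0.02],"delta_rot": [0,0,0],"hand": 0},
  {"slide": [0,0,0],"delta_rot": [0,0,0],"hand": 0},
  {"slide": [0,0,0],"delta_rot": [0,0,0],"hand": 0},
  {"slide": [0,0,0],"delta_rot": [0,0,0],"hand": 0},
])

```text
time_s: 37.1
eef_pos: [0.4416, -0.2029, 0.0296]
eef_rot: [0.0, 0.707, 0.707, 0.0]
wrist_force: [-0.1, -0.2, -0.8]
opening: 0.554
```

Call:
drive_tool([
  {"slide": [0,0,0.1],"delta_rot": [0,0,0],"hand": 0},
  {"slide": [0,0,0.04],"delta_rot": [0,0,0],"hand": 0},
  {"slide": [0,0,0.02],"delta_rot": [0,0,0],"hand": 0},
  {"slide": [0,0,0],"delta_rot": [0,0,0],"hand": 0},
  {"slide": [0,0,0],"delta_rot": [0,0,0],"hand": 0},
])

```text
time_s: 37.72
eef_pos: [0.4417, -0.203, 0.0216]
eef_rot: [0.0, 0.707, 0.707, 0.0]
wrist_force: [-0.4, 0.0, -1.3]
opening: 0.555
```

Call:
drive_tool([
  {"slide": [0,0,0.02],"delta_rot": [0,0,0],"hand": 0},
  {"slide": [0,0,0.01],"delta_rot": [0,0,0],"hand": 0},
  {"slide": [0,0,0],"delta_rot": [0,0,0],"hand": 0.8},
  {"slide": [0,0,0],"delta_rot": [0,0,0],"hand": 0.8},
  {"slide": [0,0,0],"delta_rot": [0,0,0],"hand": 0.8},
])

```text
time_s: 38.35
eef_pos: [0.4416, -0.2029, 0.02]
eef_rot: [-0.0, 0.707, 0.707, 0.0]
wrist_force: [0.9, 0.2, 0.2]
opening: 0.803
```

Call:
drive_tool([
  {"slide": [0,0,-0.3],"delta_rot": [0,0,0],"hand": 0.8},
  {"slide": [0,0,-1],"delta_rot": [0,0,0],"hand": 0.8},
  {"slide": [0,0,-1],"delta_rot": [0,0,0],"hand": 1},
  {"slide": [0,0,-1],"delta_rot": [0,0,0],"hand": 1},
  {"slide": [0,0,-1],"delta_rot": [0,0,0],"hand": 1},
])

```text
time_s: 38.98
eef_pos: [0.4414, -0.2028, 0.2379]
eef_rot: [0.001, 0.707, 0.707, 0.0]
wrist_force: [0.0, -0.8, -0.3]
opening: 1.001
```

Call:
drive_tool([
  {"slide": [0.4,0,-0.6],"delta_rot": [0,0,0],"hand": 1},
  {"slide": [0,0,-0.5],"delta_rot": [0,0,0],"hand": 1},
  {"slide": [0,0,0],"delta_rot": [0,0,0],"hand": 1},
  {"slide": [0,0,0],"delta_rot": [0,0,0],"hand": 1},
  {"slide": [0,0,0],"delta_rot": [0,0,0],"hand": 1},
])

```text
time_s: 39.6
eef_pos: [0.441, -0.1826, 0.2887]
eef_rot: [-0.001, 0.707, 0.707, -0.0]
wrist_force: [-0.1, 1.2, 0.5]
opening: 0.996
```

Run:
```python
from h import *
print(ctrl.get_obs()["eef_pos"],ctrl.get_obs()["wrist_force"])
c=ctrl.camera("wrist");save("w12",c["frame"]);np.savez("w12.npz",**c)
S=ctrl.camera("scene");D=ctrl.camera("side")
save("s12",cv2.resize(np.hstack([S["frame"],D["frame"]]),None,fx=.7,fy=.7))
```

```text
[ 0.44095637 -0.18262675  0.28872384] [-0.13140617  1.15413866  0.5404536 ]
```

View pics/w12.png

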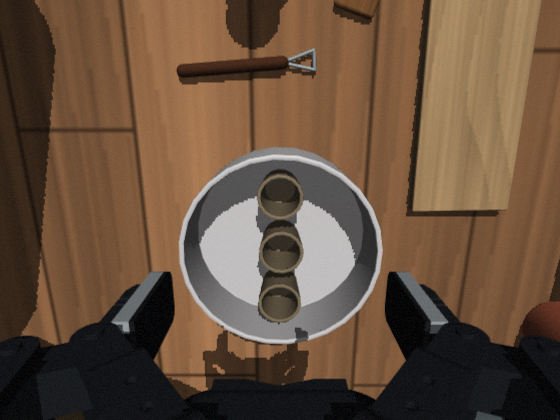

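View pics/s12.png

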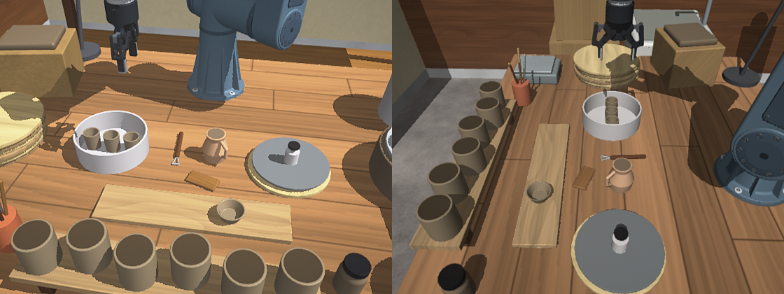

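All three beakers stand in a row in the canister, with rims at (280,197), (280,251) and (280,303), and the board holds only the dish. Now I'll fit the full rim for the canister centre and check the beakers' distances.

Run:
```python
from m import *
c=dict(np.load("w12.npz"));h=hsv(c)
ctr=np.array([281,248.]);po=[]
for T in (170,200):
    po=[]
    for a in np.radians(np.arange(0,360,4)):
        d=np.array([np.cos(a),np.sin(a)])
        on=[r for r in np.arange(85,108,.25) if (lambda q:h[q[1],q[0],1]<45 and h[q[1],q[0],2]>T)((ctr+r*d).round().astype(int))]
        if on: po.append(ctr+on[-1]*d)
    po=np.array(po);
    for _ in range(3):
        e=circ(c,po,.074);P=np.array([plane(c,p,.074)[:2] for p in po]);po=po[np.abs(np.linalg.norm(P-e[0],axis=1)-e[1])<.003]
    print(T,len(po),e)
for p in [(280,197),(280.5,251),(280,303)]:
    P=plane(c,p,.062);print(P.round(4),np.linalg.norm(P[:2]-e[0]).round(4))
```

```text
170 88 (array([ 0.44137061, -0.26472002]), np.float64(0.1085768584968877), np.float64(0.0010657643431258162))
200 43 (array([ 0.44141953, -0.26390993]), np.float64(0.10715480847093145), np.float64(0.0010736510586483589))
[ 0.4412 -0.2026  0.062 ] 0.0613
[ 0.4418 -0.2641  0.062 ] 0.0005
[ 0.4414 -0.3287  0.062 ] 0.0648
```

Call:
drive_tool([
  {"slide": [1,0,0],"delta_rot": [0,0,0],"hand": 1},
  {"slide": [1,0,0],"delta_rot": [0,0,0],"hand": 1},
  {"slide": [1,0,0],"delta_rot": [0,0,0],"hand": 1},
  {"slide": [1,0,0],"delta_rot": [0,0,0],"hand": 1},
  {"slide": [1,0,0],"delta_rot": [0,0,0],"hand": 1},
])

```text
time_s: 40.38
eef_pos: [0.4411, 0.0686, 0.2898]
eef_rot: [-0.0, 0.707, 0.707, -0.0]
wrist_force: [0.4, -0.7, 0.3]
opening: 1.001
```

Call:
drive_tool([
  {"slide": [1,0,0],"delta_rot": [0,0,0],"hand": 1},
  {"slide": [1,-0.1,0],"delta_rot": [0,0,0],"hand": 1},
  {"slide": [1,-0.1,0],"delta_rot": [0,0,0],"hand": 1},
  {"slide": [1,0,0],"delta_rot": [0,0,0],"hand": 1},
  {"slide": [0.1,0,0],"delta_rot": [0,0,0],"hand": 1},
])

```text
time_s: 41.0
eef_pos: [0.4305, 0.2746, 0.2894]
eef_rot: [-0.0, 0.705, 0.709, -0.0]
wrist_force: [-0.1, -0.5, 0.4]
opening: 1.002
```

Call:
drive_tool([
  {"slide": [0,0,0],"delta_rot": [0,0,0],"hand": 1},
  {"slide": [0,0,0],"delta_rot": [0,0,0],"hand": 1},
  {"slide": [0,0,0],"delta_rot": [0,0,0],"hand": 1},
  {"slide": [0,0,0],"delta_rot": [0,0,0],"hand": 1},
  {"slide": [0,0,0],"delta_rot": [0,0,0],"hand": 1},
])

```text
time_s: 41.62
eef_pos: [0.4314, 0.2717, 0.2902]
eef_rot: [0.0, 0.707, 0.707, 0.0]
wrist_force: [-0.4, 0.0, 0.0]
opening: 0.999
```

Run:
```python
from m import *
print(ctrl.get_obs()["eef_pos"],ctrl.get_obs()["wrist_force"])
c=ctrl.camera("wrist");save("w13",c["frame"]);np.savez("w13.npz",**c)
print(proj(c,[.432,.272,.028]))
```

```text
[0.43140834 0.27171663 0.29018118] [-0.39838043  0.01496294  0.04407256]
[279.80674206 171.948424  ]
```

View pics/w13.png

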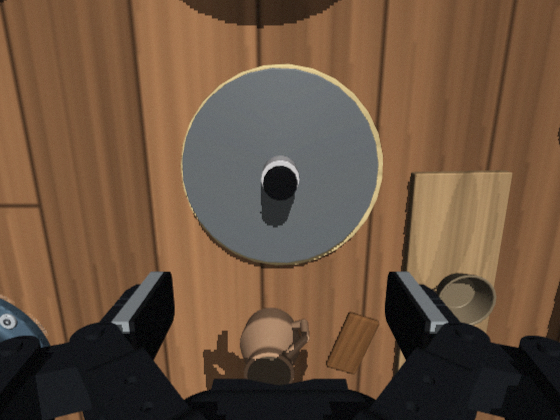

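Run:
```python
from m import *
c=dict(np.load("w13.npz"));h=hsv(c)
m=((h[...,1]<50)&(h[...,2]>70)&(h[...,2]<150)).astype(np.uint8)
ct=comp(m,(230,160),(170,55,395,275));po=ct
for _ in range(4):
    e=circ(c,po,.028);P=np.array([plane(c,p,.028)[:2] for p in po]);po=po[np.abs(np.linalg.norm(P-e[0],axis=1)-e[1])<.0015]
    print(len(po),e)
```

```text
551 (array([0.43190564, 0.27149257]), np.float64(0.11043962812738752), np.float64(0.001044576047143017))
551 (array([0.43190564, 0.27149257]), np.float64(0.11043962812738752), np.float64(0.001044576047143017))
551 (array([0.43190564, 0.27149257]), np.float64(0.11043962812738752), np.float64(0.001044576047143017))
551 (array([0.43190564, 0.27149257]), np.float64(0.11043962812738752), np.float64(0.001044576047143017))
```

The lid centre is at (0.4319, 0.2715), right under the tool. I'll go down to it.

Call:
drive_tool([
  {"slide": [0,0,0.6],"delta_rot": [0,0,0],"hand": 1},
  {"slide": [0,0,1],"delta_rot": [0,0,0],"hand": 1},
  {"slide": [0,0,1],"delta_rot": [0,0,0],"hand": 1},
  {"slide": [0,0,1],"delta_rot": [0,0,0],"hand": 1},
  {"slide": [0,0,0.9],"delta_rot": [0,0,0],"hand": 1},
])

```text
time_s: 42.3
eef_pos: [0.431, 0.272, 0.0635]
eef_rot: [-0.0, 0.707, 0.707, -0.0]
wrist_force: [0.4, -0.3, 0.4]
opening: 1.002
```

Call:
drive_tool([
  {"slide": [0,0,0.4],"delta_rot": [0,0,0],"hand": 1},
  {"slide": [0,0,0],"delta_rot": [0,0,0],"hand": 1},
  {"slide": [0,0,0],"delta_rot": [0,0,0],"hand": 1},
  {"slide": [0,0,0],"delta_rot": [0,0,0],"hand": 1},
  {"slide": [0,0,0],"delta_rot": [0,0,0],"hand": 1},
])

```text
time_s: 42.92
eef_pos: [0.432, 0.2724, 0.0461]
eef_rot: [0.0, 0.707, 0.707, 0.001]
wrist_force: [0.3, -0.1, -0.6]
opening: 1.002
```

Call:
drive_tool([
  {"slide": [0,0,0.23],"delta_rot": [0,0,0],"hand": 1},
  {"slide": [0,0,0],"delta_rot": [0,0,0],"hand": 1},
  {"slide": [0,0,0],"delta_rot": [0,0,0],"hand": 0},
  {"slide": [0,0,0],"delta_rot": [0,0,0],"hand": 0},
  {"slide": [0,0,0],"delta_rot": [0,0,0],"hand": 0},
])

```text
time_s: 43.55
eef_pos: [0.4317, 0.2722, 0.034]
eef_rot: [0.0, 0.707, 0.707, 0.0]
wrist_force: [0.0, -0.2, 0.9]
opening: 0.452
```

Call:
drive_tool([
  {"slide": [0,0,0],"delta_rot": [0,0,0],"hand": 0},
  {"slide": [0,0,0],"delta_rot": [0,0,0],"hand": 0},
  {"slide": [0,0,-0.3],"delta_rot": [0,0,0],"hand": 0},
  {"slide": [0,0,-1],"delta_rot": [0,0,0],"hand": 0},
  {"slide": [0,0,-1],"delta_rot": [0,0,0],"hand": 0},
])

```text
time_s: 44.18
eef_pos: [0.4299, 0.2716, 0.1493]
eef_rot: [-0.001, 0.707, 0.707, -0.001]
wrist_force: [1.7, 0.5, -4.2]
opening: 0.452
```

Call:
drive_tool([
  {"slide": [0,0,-1],"delta_rot": [0,0,0],"hand": 0},
  {"slide": [0,0,-0.7],"delta_rot": [0,0,0],"hand": 0},
  {"slide": [0,0,0],"delta_rot": [0,0,0],"hand": 0},
  {"slide": [0,0,0],"delta_rot": [0,0,0],"hand": 0},
  {"slide": [0,0,0],"delta_rot": [0,0,0],"hand": 0},
])

```text
time_s: 44.8
eef_pos: [0.4297, 0.2715, 0.231]
eef_rot: [-0.001, 0.707, 0.707, -0.002]
wrist_force: [-0.4, -0.3, -4.9]
opening: 0.454
```

Call:
drive_tool([
  {"slide": [-0.3,0,0],"delta_rot": [0,0,0],"hand": 0},
  {"slide": [-0.6,0,0],"delta_rot": [0,0,0],"hand": 0},
  {"slide": [-0.8,0,0],"delta_rot": [0,0,0],"hand": 0},
  {"slide": [-0.8,0,0],"delta_rot": [0,0,0],"hand": 0},
  {"slide": [-0.8,0,0],"delta_rot": [0,0,0],"hand": 0},
])

```text
time_s: 45.42
eef_pos: [0.4306, 0.1052, 0.2328]
eef_rot: [-0.0, 0.707, 0.707, -0.001]
wrist_force: [0.4, 0.9, -4.7]
opening: 0.451
```

Call:
drive_tool([
  {"slide": [-0.8,0.1,0],"delta_rot": [0,0,0],"hand": 0},
  {"slide": [-0.8,0.1,0],"delta_rot": [0,0,0],"hand": 0},
  {"slide": [-0.8,0,0],"delta_rot": [0,0,0],"hand": 0},
  {"slide": [-0.8,0,0],"delta_rot": [0,0,0],"hand": 0},
  {"slide": [-0.8,0,0],"delta_rot": [0,0,0],"hand": 0},
])

```text
time_s: 46.05
eef_pos: [0.4405, -0.0947, 0.2328]
eef_rot: [-0.001, 0.707, 0.707, -0.0]
wrist_force: [-0.1, -0.2, -5.2]
opening: 0.455
```

Call:
drive_tool([
  {"slide": [-0.8,0,0],"delta_rot": [0,0,0],"hand": 0},
  {"slide": [-0.8,0,0],"delta_rot": [0,0,0],"hand": 0},
  {"slide": [-0.8,0,0],"delta_rot": [0,0,0],"hand": 0},
  {"slide": [-0.6,0,0],"delta_rot": [0,0,0],"hand": 0},
  {"slide": [-0.4,0,0],"delta_rot": [0,0,0],"hand": 0},
])

```text
time_s: 46.68
eef_pos: [0.4406, -0.2645, 0.2327]
eef_rot: [-0.001, 0.707, 0.707, -0.0]
wrist_force: [0.0, 0.1, -4.5]
opening: 0.449
```

Call:
drive_tool([
  {"slide": [0,0,0],"delta_rot": [0,0,0],"hand": 0},
  {"slide": [0,0,0],"delta_rot": [0,0,0],"hand": 0},
  {"slide": [0,0,0],"delta_rot": [0,0,0],"hand": 0},
  {"slide": [0,0,0],"delta_rot": [0,0,0],"hand": 0},
  {"slide": [0,0,0],"delta_rot": [0,0,0],"hand": 0},
])

```text
time_s: 47.3
eef_pos: [0.4418, -0.2625, 0.2337]
eef_rot: [0.0, 0.707, 0.708, 0.0]
wrist_force: [0.0, -0.3, -5.6]
opening: 0.449
```

Run:
```python
from m import *
o=ctrl.get_obs();print(o["eef_pos"],o["eef_rot"],o["wrist_force"])
a=ctrl.camera("side")["frame"][40:240,210:410];b=ctrl.camera("scene")["frame"][70:270,70:270]
save("pl4",cv2.resize(np.hstack([a,b]),None,fx=2,fy=2))
```

```text
[ 0.44180885 -0.26252909  0.23369138] [1.32073923e-04 7.06573540e-01 7.07639608e-01 8.18596256e-06] [ 0.03640925 -0.29979178 -5.62420887]
```

View pics/pl4.png

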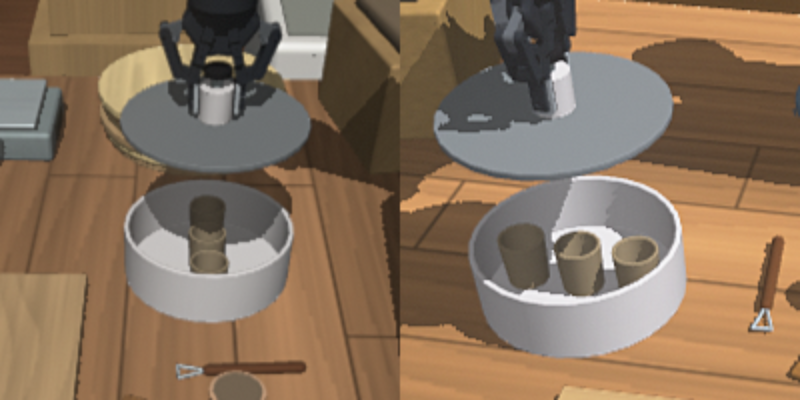

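All three beakers are still upright and the lid is level. I'll shift 1.5 mm and lower.

Call:
drive_tool([
  {"slide": [-0.03,0,0.5],"delta_rot": [0,0,0],"hand": 0},
  {"slide": [0,0,0.8],"delta_rot": [0,0,0],"hand": 0},
  {"slide": [0,0,0.7],"delta_rot": [0,0,0],"hand": 0},
  {"slide": [0,0,0.4],"delta_rot": [0,0,0],"hand": 0},
  {"slide": [0,0,0],"delta_rot": [0,0,0],"hand": 0},
])

```text
time_s: 48.02
eef_pos: [0.4406, -0.2634, 0.1119]
eef_rot: [-0.002, 0.707, 0.707, -0.0]
wrist_force: [0.5, 0.8, -3.6]
opening: 0.455
```

Call:
drive_tool([
  {"slide": [0,0,0.2],"delta_rot": [0,0,0],"hand": 0},
  {"slide": [0,0,0],"delta_rot": [0,0,0],"hand": 0},
  {"slide": [0,0,0],"delta_rot": [0,0,0],"hand": 0},
  {"slide": [0,0,0],"delta_rot": [0,0,0],"hand": 0},
  {"slide": [0,0,0],"delta_rot": [0,0,0],"hand": 0},
])

```text
time_s: 48.65
eef_pos: [0.4418, -0.2646, 0.1039]
eef_rot: [0.0, 0.707, 0.707, -0.0]
wrist_force: [-0.2, 0.5, -4.1]
opening: 0.455
```

Plug bottom is about 82 mm, still 8 mm above the rim. The centre is within 1 mm, so I'll carry on down.

Call:
drive_tool([
  {"slide": [0,0,0.1],"delta_rot": [0,0,0],"hand": 0},
  {"slide": [0,0,0.06],"delta_rot": [0,0,0],"hand": 0},
  {"slide": [0,0,0.04],"delta_rot": [0,0,0],"hand": 0},
  {"slide": [0,0,0],"delta_rot": [0,0,0],"hand": 0},
  {"slide": [0,0,0],"delta_rot": [0,0,0],"hand": 0},
])

```text
time_s: 49.28
eef_pos: [0.4417, -0.2645, 0.0936]
eef_rot: [0.0, 0.707, 0.707, -0.0]
wrist_force: [-0.7, 0.4, -4.4]
opening: 0.454
```

Call:
drive_tool([
  {"slide": [0,0,0.06],"delta_rot": [0,0,0],"hand": 0},
  {"slide": [0,0,0.02],"delta_rot": [0,0,0],"hand": 0},
  {"slide": [0,0,0.02],"delta_rot": [0,0,0],"hand": 0},
  {"slide": [0,0,0],"delta_rot": [0,0,0],"hand": 0},
  {"slide": [0,0,0],"delta_rot": [0,0,0],"hand": 0},
])

```text
time_s: 49.9
eef_pos: [0.4417, -0.2645, 0.0886]
eef_rot: [0.0, 0.707, 0.707, 0.0]
wrist_force: [-0.1, -0.6, -4.8]
opening: 0.451
```

Call:
drive_tool([
  {"slide": [0,0,0.02],"delta_rot": [0,0,0],"hand": 0},
  {"slide": [0,0,0.01],"delta_rot": [0,0,0],"hand": 0},
  {"slide": [0,0,0],"delta_rot": [0,0,0],"hand": 0},
  {"slide": [0,0,0],"delta_rot": [0,0,0],"hand": 0},
  {"slide": [0,0,0],"delta_rot": [0,0,0],"hand": 0},
])

```text
time_s: 50.52
eef_pos: [0.4418, -0.2646, 0.088]
eef_rot: [0.0, 0.707, 0.707, -0.0]
wrist_force: [-3.4, 2.9, 4.6]
opening: 0.453
```

It's seated: support went from −4.5 N to +4.6 N at the original height. I'll release and look.

Call:
drive_tool([
  {"slide": [0,0,0],"delta_rot": [0,0,0],"hand": 1},
  {"slide": [0,0,0],"delta_rot": [0,0,0],"hand": 1},
  {"slide": [0,0,0],"delta_rot": [0,0,0],"hand": 1},
  {"slide": [0,0,-0.4],"delta_rot": [0,0,0],"hand": 1},
  {"slide": [0,0,-1],"delta_rot": [0,0,0],"hand": 1},
])

```text
time_s: 51.15
eef_pos: [0.4401, -0.263, 0.1554]
eef_rot: [-0.003, 0.707, 0.707, -0.0]
wrist_force: [0.7, -0.6, -0.2]
opening: 0.994
```

Call:
drive_tool([
  {"slide": [0,0,-1],"delta_rot": [0,0,0],"hand": 1},
  {"slide": [0.5,0,-1],"delta_rot": [0,0,0],"hand": 0},
  {"slide": [0.7,0,-0.8],"delta_rot": [0,0,0],"hand": 0},
  {"slide": [0,0,0],"delta_rot": [0,0,0],"hand": 0},
  {"slide": [0,0,0],"delta_rot": [0,0,0],"hand": 0},
])

```text
time_s: 51.78
eef_pos: [0.4414, -0.2044, 0.2964]
eef_rot: [-0.0, 0.707, 0.708, -0.0]
wrist_force: [0.2, 0.6, -0.8]
opening: 0.143
```

Call:
drive_tool([
  {"slide": [0,0,0],"delta_rot": [0,0,0],"hand": 0},
  {"slide": [0,0,0],"delta_rot": [0,0,0],"hand": 0},
  {"slide": [0,0,0],"delta_rot": [0,0,0],"hand": 0},
  {"slide": [0,0,0],"delta_rot": [0,0,0],"hand": 0},
  {"slide": [0,0,0],"delta_rot": [0,0,0],"hand": 0},
])

```text
time_s: 52.4
eef_pos: [0.4416, -0.2045, 0.297]
eef_rot: [-0.0, 0.707, 0.707, -0.0]
wrist_force: [-0.1, -0.3, -0.7]
opening: -0.002
```

Run:
```python
from m import *
o=ctrl.get_obs();print(o["eef_pos"],o["wrist_force"],o["opening"])
c=ctrl.camera("wrist");save("w14",c["frame"]);np.savez("w14.npz",**c)
h=hsv(c);m=((h[...,1]<50)&(h[...,2]>70)&(h[...,2]<150)).astype(np.uint8)
q=proj(c,[.4414-.08,-.264,.082]).astype(int);print(q)
ct=comp(m,tuple(q),(150,90,410,340));po=ct
for _ in range(4):
    e=circ(c,po,.082);P=np.array([plane(c,p,.082)[:2] for p in po]);po=po[np.abs(np.linalg.norm(P-e[0],axis=1)-e[1])<.002]
print(len(po),e)
a=ctrl.camera("side")["frame"][80:240,230:390];b=ctrl.camera("scene")["frame"][110:270,80:240]
save("pl5",cv2.resize(np.hstack([a,b]),None,fx=2.4,fy=2.4))
```

```text
[ 0.4415934  -0.20447505  0.29697867] [-0.05107578 -0.26391595 -0.66843108] -0.0024758489260416194
[203 235]
40 (array([ 0.44194586, -0.26351273]), np.float64(0.07687915737127038), np.float64(0.002068824694546889))
```

View pics/pl5.png

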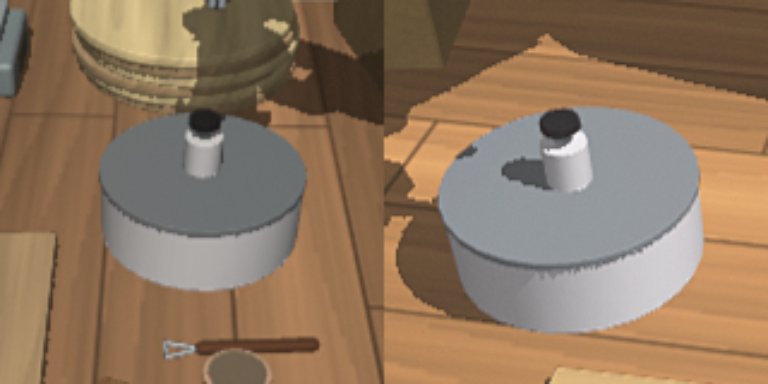

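View pics/w14.png

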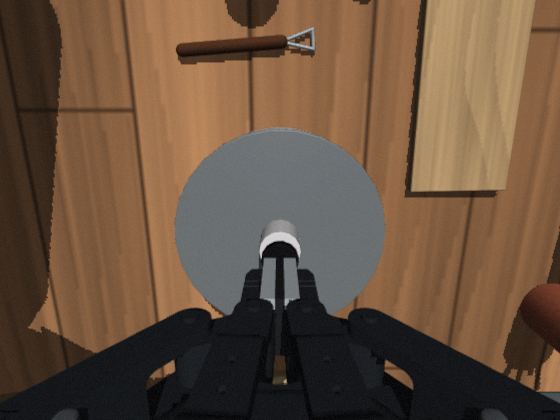

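The lid lies flush on the rim and the head is up. Fingers shut, I'll move above the head.

Call:
drive_tool([
  {"slide": [-0.6,0,0],"delta_rot": [0,0,0],"hand": 0},
  {"slide": [-0.6,0,0],"delta_rot": [0,0,0],"hand": 0},
  {"slide": [0,0,1],"delta_rot": [0,0,0],"hand": 0},
  {"slide": [0,0,1],"delta_rot": [0,0,0],"hand": 0},
  {"slide": [0,0,0.7],"delta_rot": [0,0,0],"hand": 0},
])

```text
time_s: 53.18
eef_pos: [0.4409, -0.2638, 0.1598]
eef_rot: [-0.001, 0.707, 0.707, 0.0]
wrist_force: [0.7, -0.8, 0.0]
opening: -0.001
```

Call:
drive_tool([
  {"slide": [0,0,0],"delta_rot": [0,0,0],"hand": 0},
  {"slide": [0,0,0],"delta_rot": [0,0,0],"hand": 0},
  {"slide": [0,0,0],"delta_rot": [0,0,0],"hand": 0},
  {"slide": [0,0,0],"delta_rot": [0,0,0],"hand": 0},
  {"slide": [0,0,0],"delta_rot": [0,0,0],"hand": 0},
])

```text
time_s: 53.8
eef_pos: [0.4419, -0.2647, 0.1628]
eef_rot: [0.001, 0.707, 0.707, 0.0]
wrist_force: [0.4, -0.8, 0.6]
opening: 0.0
```

Run:
```python
from m import *
o=ctrl.get_obs();print(o["eef_pos"],o["wrist_force"],o["opening"])
a=ctrl.camera("side")["frame"][80:180,260:360];b=ctrl.camera("scene")["frame"][110:210,100:200]
save("pl6",cv2.resize(np.hstack([a,b]),None,fx=4,fy=4))
```

```text
[ 0.44194851 -0.26467644  0.1628033 ] [ 0.40277036 -0.78883714  0.64936289] 9.70422497606945e-05
```

View pics/pl6.png

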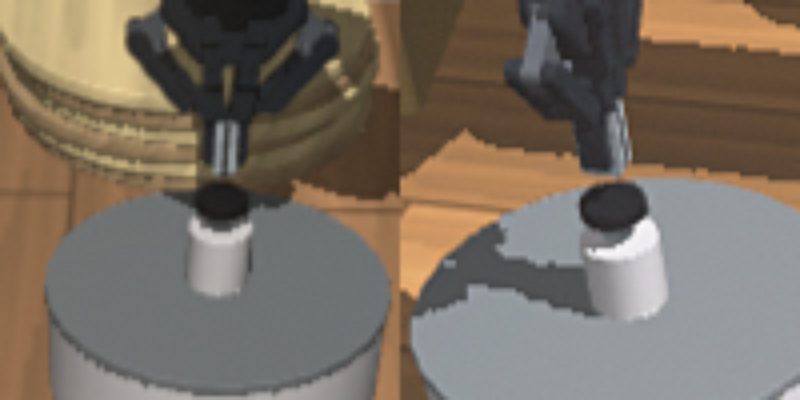

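Centred over the head. I'll lower to contact, then press.

Call:
drive_tool([
  {"slide": [0,0,0.3],"delta_rot": [0,0,0],"hand": 0},
  {"slide": [0,0,0.1],"delta_rot": [0,0,0],"hand": 0},
  {"slide": [0,0,0.1],"delta_rot": [0,0,0],"hand": 0},
  {"slide": [0,0,0],"delta_rot": [0,0,0],"hand": 0},
  {"slide": [0,0,0],"delta_rot": [0,0,0],"hand": 0},
])

```text
time_s: 54.52
eef_pos: [0.4416, -0.2644, 0.1374]
eef_rot: [-0.0, 0.707, 0.707, -0.0]
wrist_force: [-2.7, 1.9, 9.5]
opening: -0.001
```

Call:
drive_tool([
  {"slide": [0,0,0.04],"delta_rot": [0,0,0],"hand": 0},
  {"slide": [0,0,0.04],"delta_rot": [0,0,0],"hand": 0},
  {"slide": [0,0,0.04],"delta_rot": [0,0,0],"hand": 0},
  {"slide": [0,0,0],"delta_rot": [0,0,0],"hand": 0},
  {"slide": [0,0,0],"delta_rot": [0,0,0],"hand": 0},
])

```text
time_s: 55.15
eef_pos: [0.4417, -0.2645, 0.1329]
eef_rot: [-0.0, 0.707, 0.708, -0.0]
wrist_force: [-6.1, 4.8, 20.6]
opening: 0.001
```

It's at the stop: 0.1329 m with 20.6 N. Up, and then the second stroke.

Call:
drive_tool([
  {"slide": [0,0,0],"delta_rot": [0,0,0],"hand": 0},
  {"slide": [0,0,-0.4],"delta_rot": [0,0,0],"hand": 0},
  {"slide": [0,0,0],"delta_rot": [0,0,0],"hand": 0},
  {"slide": [0,0,0],"delta_rot": [0,0,0],"hand": 0},
  {"slide": [0,0,0],"delta_rot": [0,0,0],"hand": 0},
])

```text
time_s: 55.78
eef_pos: [0.441, -0.2638, 0.1498]
eef_rot: [-0.001, 0.707, 0.707, -0.0]
wrist_force: [-0.1, -0.1, 0.6]
opening: -0.002
```

Run:
```python
from m import *
o=ctrl.get_obs();print(o["eef_pos"],o["wrist_force"],o["opening"])
a=ctrl.camera("side")["frame"][80:200,250:370];b=ctrl.camera("scene")["frame"][110:230,100:220]
save("pl7",cv2.resize(np.hstack([a,b]),None,fx=3.3,fy=3.3))
```

```text
[ 0.4410372  -0.26382278  0.14980778] [-0.10184036 -0.12785447  0.5593088 ] -0.0016610005339936223
```

View pics/pl7.png

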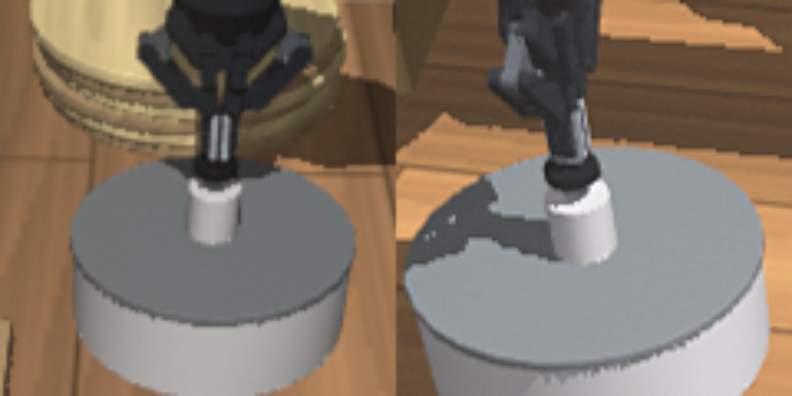

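The head is back up, there is no contact force, and the lid is still flush. Second stroke.

Call:
drive_tool([
  {"slide": [0,0,0.2],"delta_rot": [0,0,0],"hand": 0},
  {"slide": [0,0,0.21],"delta_rot": [0,0,0],"hand": 0},
  {"slide": [0,0,0],"delta_rot": [0,0,0],"hand": 0},
  {"slide": [0,0,0],"delta_rot": [0,0,0],"hand": 0},
  {"slide": [0,0,0],"delta_rot": [0,0,0],"hand": 0},
])

```text
time_s: 56.5
eef_pos: [0.4425, -0.2652, 0.1329]
eef_rot: [0.001, 0.707, 0.707, -0.0]
wrist_force: [-6.0, 3.2, 21.0]
opening: -0.0
```

Call:
drive_tool([
  {"slide": [0,0,0],"delta_rot": [0,0,0],"hand": 0},
  {"slide": [0,0,0],"delta_rot": [0,0,0],"hand": 0},
  {"slide": [0,0,0],"delta_rot": [0,0,0],"hand": 0},
  {"slide": [0,0,0],"delta_rot": [0,0,0],"hand": 0},
  {"slide": [0,0,0],"delta_rot": [0,0,0],"hand": 0},
])

```text
time_s: 57.12
eef_pos: [0.4425, -0.2652, 0.1329]
eef_rot: [0.001, 0.707, 0.707, -0.0]
wrist_force: [-4.0, 3.5, 20.7]
opening: 0.003
```

Same stop position and force. Up, then the third stroke.

Call:
drive_tool([
  {"slide": [0,0,-0.41],"delta_rot": [0,0,0],"hand": 0},
  {"slide": [0,0,0],"delta_rot": [0,0,0],"hand": 0},
  {"slide": [0,0,0],"delta_rot": [0,0,0],"hand": 0},
  {"slide": [0,0,0],"delta_rot": [0,0,0],"hand": 0},
  {"slide": [0,0,0],"delta_rot": [0,0,0],"hand": 0},
])

```text
time_s: 57.75
eef_pos: [0.4413, -0.264, 0.1502]
eef_rot: [-0.001, 0.707, 0.707, -0.0]
wrist_force: [-0.2, 0.7, 0.5]
opening: 0.003
```

Call:
drive_tool([
  {"slide": [0,0,0],"delta_rot": [0,0,0],"hand": 0},
  {"slide": [0,0,0.2],"delta_rot": [0,0,0],"hand": 0},
  {"slide": [0,0,0.21],"delta_rot": [0,0,0],"hand": 0},
  {"slide": [0,0,0],"delta_rot": [0,0,0],"hand": 0},
  {"slide": [0,0,0],"delta_rot": [0,0,0],"hand": 0},
])

```text
time_s: 58.38
eef_pos: [0.4427, -0.2653, 0.1329]
eef_rot: [0.002, 0.707, 0.707, -0.0]
wrist_force: [-4.2, 3.7, 20.4]
opening: 0.001
```

Call:
drive_tool([
  {"slide": [0,0,0],"delta_rot": [0,0,0],"hand": 0},
  {"slide": [0,0,0],"delta_rot": [0,0,0],"hand": 0},
  {"slide": [0,0,0],"delta_rot": [0,0,0],"hand": 0},
  {"slide": [0,0,0],"delta_rot": [0,0,0],"hand": 0},
  {"slide": [0,0,0],"delta_rot": [0,0,0],"hand": 0},
])

```text
time_s: 59.0
eef_pos: [0.4427, -0.2654, 0.1329]
eef_rot: [0.002, 0.707, 0.707, -0.0]
wrist_force: [-2.7, 3.4, 19.2]
opening: 0.002
```

The third stroke is at the stop. I'll withdraw and check.

Call:
drive_tool([
  {"slide": [0,0,-0.5],"delta_rot": [0,0,0],"hand": 0},
  {"slide": [0,0,-1],"delta_rot": [0,0,0],"hand": 0},
  {"slide": [0,0,-1],"delta_rot": [0,0,0],"hand": 0},
  {"slide": [0,0,-1],"delta_rot": [0,0,0],"hand": 0},
  {"slide": [0.8,0,0],"delta_rot": [0,0,0],"hand": 0.6},
])

```text
time_s: 59.62
eef_pos: [0.4433, -0.2271, 0.3096]
eef_rot: [0.004, 0.708, 0.706, 0.0]
wrist_force: [0.0, 0.6, -1.3]
opening: 0.203
```

Call:
drive_tool([
  {"slide": [0.8,0,0],"delta_rot": [0,0,0],"hand": 1},
  {"slide": [0,0,0],"delta_rot": [0,0,0],"hand": 1},
  {"slide": [0,0,0],"delta_rot": [0,0,0],"hand": 1},
  {"slide": [0,0,0],"delta_rot": [0,0,0],"hand": 1},
  {"slide": [0,0,0],"delta_rot": [0,0,0],"hand": 1},
])

```text
time_s: 60.25
eef_pos: [0.4415, -0.1851, 0.3053]
eef_rot: [-0.0, 0.707, 0.707, -0.0]
wrist_force: [0.8, 0.3, -0.5]
opening: 0.997
```

Run:
```python
from m import *
o=ctrl.get_obs();print(o["eef_pos"],o["wrist_force"],o["opening"],o["time_s"])
c=ctrl.camera("wrist");save("w15",c["frame"])
h=hsv(c);m=((h[...,1]<50)&(h[...,2]>70)&(h[...,2]<150)).astype(np.uint8)
q=tuple(proj(c,[.4414-.08,-.264,.082]).astype(int));y0=max(0,q[1]-130)
ct=comp(m,q,(150,y0,410,min(419,q[1]+130)));po=ct
for _ in range(4):
    e=circ(c,po,.082);P=np.array([plane(c,p,.082)[:2] for p in po]);po=po[np.abs(np.linalg.norm(P-e[0],axis=1)-e[1])<.003]
print(len(ct),len(po),e)
a=ctrl.camera("side");b=ctrl.camera("scene")
save("s15",cv2.resize(np.hstack([b["frame"],a["frame"]]),None,fx=.7,fy=.7))
save("pl8",cv2.resize(np.hstack([a["frame"][80:240,230:390],b["frame"][110:270,80:240]]),None,fx=2.4,fy=2.4))
```

```text
[ 0.44151249 -0.18513985  0.30525398] [ 0.8227251   0.30475689 -0.45934683] 0.9973105262632656 60.25
575 512 (array([ 0.441778  , -0.26380503]), np.float64(0.11096886473652412), np.float64(0.0032111939447572735))
```

View pics/pl8.png

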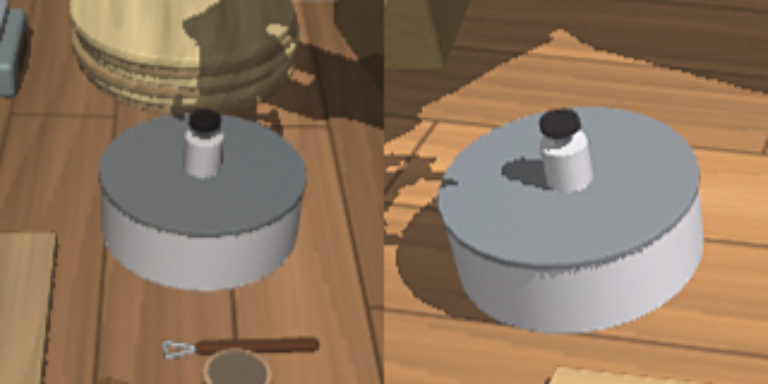

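View pics/s15.png

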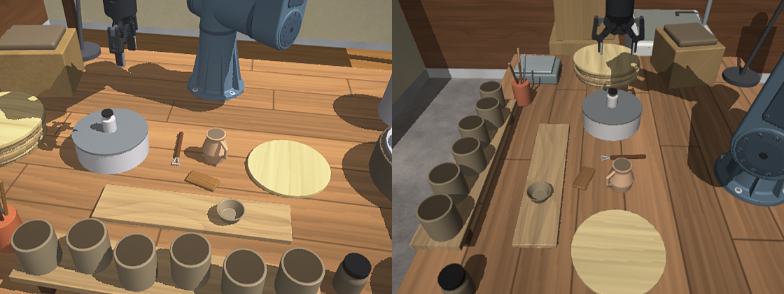

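The lid centre is at (0.4418, -0.2638), within 1 mm of the canister centre. It lies flush with the head up, and the dish, jug, rib and trimmer look unmoved. The robot touches nothing, so I'm handing in.

```bash
python3 -c "
from bench import ctrl
print(ctrl.hand_in())"
```

```text
the job is handed in; nothing more can be done
None
```

The job is done and handed in at about 60 s. I laid the lid on the bat and stood all three beakers upright on the canister floor. I then put the lid back and gave the pump three full strokes.

**Beakers:** with the lid still off, the wrist camera put them 0.5, 61 and 65 mm from the canister's centre (limit 84 mm). All three were upright just before the lid went on; with it closed I could not check them again.

**Lid:** its final fit was within 1 mm of the canister's centre. In both views it lies flush on the rim, and the weight came off the gripper at the same height where I first picked it up.

**Pump:** each stroke reached the same stop, with the fingertips at 0.1329 m and about 20 N. After each of the first two strokes the fingers lifted clear with no contact force left. The last pictures show the head up.

**Bystanders:** the dish, jug, rib and trimming tool look unmoved in the last pictures. The robot was clear of everything.

**Checks that failed or disagreed:**
- My first beaker and lid contour fits were spoiled by shadows and the canister wall, so I replaced them with wrist-camera fits.
- A first triangulation of the pump head came out at 147–158 mm, against the 145 mm given; I used the given height, and contact bore it out.
- One side-view cross-check put beaker B's rim at 55 mm and another put beaker A's at 63 mm, instead of 72 mm. My hand-picked pixels were off, and the scene view gave about 76–77 mm for both.
- The lid fit just after seating failed because the fingers blocked the view; the one after pumping was good.

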